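Spin a portion of radishes dry and call it at the pass

ROBOT

A 6-joint arm with a two-finger parallel gripper is mounted at the origin on the work surface. World frame = base frame: x ahead of the robot, y to its left, z up, the work surface at z = 0. Lengths are in m, angles in rad, forces in N, time in s.
With the tool pointing down it reaches from about 0.35 to 0.975 m from the base axis. Payload 4.9 kg.
Tool frame: the origin (TCP) lies on the centre line of the jaws, within the pads' length; the fingertips stand 25 mm ahead of it and the grasp point (between the pads) lies 6 mm ahead of it; z points along the fingers, y is the line along which they close (so a half turn about z gives the same grasp; the last joint's range is limited). The gripper opens to 85 mm and grips with 20 to 120 N. Pads are 22 mm wide; open, the fingers measure 114 mm over their backs; the gripper's body (76 mm by 85 mm) begins 54 mm behind the grasp point. The pads swing forward as they close: fully open they stand 13 mm farther back than shut.
Start: joints at [0.981, 0.053, 1.613, -0, 1.476, -0.119], TCP at [0.283, 0.557, 0.256] pointing down, gripper open.
Joint ranges: [-3.01, 3.01], [-1.01, 2.22], [0.06, 2.58], [-1.02, 4.17], [0.09, 2.62], [-3.14, 3.14]. Speed limits (rad/s): [2.57, 2.57, 3.14, 3.14, 3.14, 3.14].

INTERFACE

Orientations are given as a unit quaternion [w, x, y, z].
In Python, from plant import state, grab_frame, get_calibration, job gives the robot as it stands. The module is installed in compiled form; this text tells all that it offers.
- The arm moves only by the tool move_arm, never from a script. Its argument "targets" is a list that holds one entry, the list of rows, each a list of 5 numbers: the opening in per cent of the stroke, from 0 (shut) to 100 (fully open), then the shift along the tool's x, y, z as a fraction of full scale, then the turn about the tool's z as a fraction of full scale. A call has 1 to 5 rows; each row shifts and turns the commanded pose from where the row before left it, along the tool's axes as they then stand; what a row does not reach is not made up. Full scale, the value 1, is 0.6 m for a shift and 6 degrees for a turn. A row lasts 1/12 s, in which the tool goes at most 41.7 mm and 7.16 degrees, less where a joint would pass 70% of its speed; a pose out of reach is approached as far as the arm can. A call with a number of a shift or a turn outside -1 to 1 is refused whole. A call with a gripper value outside its range is refused whole. The fingers move at their own pace and stop on an object; the grip force is fixed at half the most. Time passes only in rows, so rows that do not move let the fingers close. It gives the time, the measured TCP pose, the force, the opening and the grip force at its end, in the units of the state.
- state(): the state, without advancing time (a new reading comes with each control period).
- grab_frame(name): name is "side" or "top"; returns the picture (420x560x3 uint8, red, green, blue); there is no depth.
- get_calibration(name): a dict with "vertical_fov" (degrees; the focal length in pixels is half the picture's height over the tangent of half this angle, whatever the lens; pixels are square), "cx", "cy" (the principal point, pixels), "R" (3x3) and "t" (3): a world point X has camera coordinates R X + t. Camera axes: x right, y down, z forward; pixel columns grow to the right and rows downward; lengths in m; the calibration is good to about 2 mm. A picture is of the moment at which its call begins. get_calibration takes no time and is no camera call.
- job.job_done(): hands the job in; it is judged then, once.
The state is a dict: "time": time; "joint_pos": joint angles; "joint_vel": joint speeds; "joint_efforts": joint torques, N m; "tool_pos": TCP position; "tool_rot": TCP orientation; "contact_force": force on the tool from outside, world axes, zero at the start; "ft_torque": the same for the moment, N m; "gripper_width": opening from 0.0 (shut) to 1.0 (fully open); "grasp_force": force on a finger pad.
Only numpy, scipy, OpenCV 4.12 (cv2) and the standard library are available. Lean on these libraries where they do the work, as an engineer would, in place of code of your own. Each camera call takes 0.05 s, during which the arm holds its last target. There are 200 camera calls.

TASK

Spin the washed radishes dry: put every radish from the chopping board into the basket of the salad spinner, set the lid squarely on the bowl and wind its crank clockwise (seen from above) through at least two full turns. Then take the lid off and lay it flat on the bare worktop, right way up, lift the basket out with the radishes in it and stand it in the middle of the round black mat, and last of all press the service bell's plunger down to its stop. Leave the other things on the worktop where they are.

Things in the scene. Friction and masses are not known exactly. Their poses are not given: they have to be found in the camera images.
- radish_0: A washed breakfast radish, topped: red with a white tip, a lumpy rod with tapered ends, 30 mm thick and 58 mm long, 25 g, lying on its side. Origin at its middle, x along its length. It rolls badly. Between three and five of the five radishes are present (None if absent); they start on the board their centres at least 65 mm apart.
- radish_1: A washed breakfast radish, topped: red with a white tip, a lumpy rod with tapered ends, 30 mm thick and 58 mm long, 25 g, lying on its side. Origin at its middle, x along its length. It rolls badly. Between three and five of the five radishes are present (None if absent); they start on the board their centres at least 65 mm apart.
- radish_2: A washed breakfast radish, topped: red with a white tip, a lumpy rod with tapered ends, 30 mm thick and 58 mm long, 25 g, lying on its side. Origin at its middle, x along its length. It rolls badly. Between three and five of the five radishes are present (None if absent); they start on the board their centres at least 65 mm apart.
- radish_3: A washed breakfast radish, topped: red with a white tip, a lumpy rod with tapered ends, 30 mm thick and 58 mm long, 25 g, lying on its side. Origin at its middle, x along its length. It rolls badly. Between three and five of the five radishes are present (None if absent); they start on the board their centres at least 65 mm apart.
- radish_4: A washed breakfast radish, topped: red with a white tip, a lumpy rod with tapered ends, 30 mm thick and 58 mm long, 25 g, lying on its side. Origin at its middle, x along its length. It rolls badly. Between three and five of the five radishes are present (None if absent); they start on the board their centres at least 65 mm apart.
- board: White plastic chopping board, 300 (x) by 210 (y) by 12 mm, fixed. Origin at the centre of its underside.
- spinner: Bowl of a hand-crank salad spinner, clear plastic on a suction foot, fixed to the worktop: 220 mm in outer diameter at the rim, 188 mm at the foot, 150 mm high. Origin at the centre of its underside, z up. The basket stands in it on the 6 mm thick floor, centred by a low boss; the lid rests on the rim.
- basket: White slatted basket, loose, 0.25 kg, upright in the bowl, where it turns freely (3 mm of play) and lifts straight out. Origin at the centre of its foot's underside, z up. Floor 16 mm above the origin, 155 mm in inner diameter; flared wall, 177 mm inside and 187 mm outside at the rim, 131 mm above the origin. An upright fin stands in its middle (see basket_fin), lengthwise along the basket's x.
- basket_fin (a point): Grip point on the fin in the basket's middle: on the basket's axis, 128 mm above its origin. The fin, 60 mm long (basket's x) and 10 mm thick (y), rises from the floor to 141 mm above the origin. It is the handle the basket is lifted by, gripped across its thickness, and the lid's drive fork turns the basket by it.
- lid: Lid of the spinner, loose, white, 243 mm in diameter, 0.62 kg with crank; starts right way up on the worktop. Origin at the centre of its skirt's lower edge, z up. The 20 mm skirt goes over the outside of the bowl's rim (3 mm of play); seated, the lid's origin is 130 mm above the spinner's, on its axis. Top of the plate 25 mm, of the gear boss (80 mm in diameter) 31 mm above the lid's origin.
- crank (a joint): Turn of the crank in the lid, rad, growing clockwise seen from above, without stops (two full turns add 12.57); starts between 0.3 and 0.6. At 0 the crank arm points along the lid's x; its heading in the lid is minus this value. Light friction, under 0.2 N m with the basket.
- crank_hub (a point): Grip point for lifting the lid: on the crank's hub, an upright grey post on the lid's axis, 30 mm in diameter, 31 to 73 mm above the lid's origin; the point is 55 mm above that origin. Its x axis is the crank arm's heading. Lift with one finger either side of the arm, which is 16 mm wide and runs out from the hub 33 to 43 mm above the lid's origin.
- crank_grip (a point): Middle of the crank's handle: a flat black upright grip, 12 mm thick across the arm, 28 mm long along it, 41 to 81 mm above the lid's origin; the point is 60 mm from the axis, 66 mm above that origin. It does not revolve on the arm, so a gripper holding it must turn with the crank. The lid is held on the bowl by its weight alone: follow the circle closely, fingers a little loose.
- drive_fork (a point): Middle of the drive fork under the lid, on its axis, 12 mm above the lid's origin; x axis as the crank arm. Two 10 mm thick round-ended pins, 24 mm either side of the axis, square to the arm, end 4 mm above the lid's origin. Seated, they straddle the basket's fin and push it round. Lower the lid with the crank arm in line with the fin: with the arm square to it the pins may land on the fin.
- mat: Round black rubber mat, 160 mm in diameter, 4 mm thick, fixed. Origin at the centre of its underside.
- bell_top (a point): Top of the plunger of the steel service bell (a dome 80 mm in diameter on a black foot of 86 mm, fixed to the worktop): a small steel button 18 mm in diameter in the middle of the dome, 61 mm above the worktop when up; it moves down with the plunger.
- bell_plunger (a joint): Travel of the bell's plunger, m: 0 up, 0.005 fully down at its stop. Spring: 1 N at the top, 3.2 N at the stop.
- deli_tub: Bystander: paper tub with a clear lid, 86 mm in diameter, 75 mm high. Origin under its centre.
- pepper_mill: Bystander: dark wooden pepper mill, 54 mm in diameter, 158 mm high. Origin under its centre.
- spoon: Bystander: steel spoon, 200 mm long, lying beyond the board. Origin under its centre, x along it.
- water_bottle: Bystander: clear water bottle, 62 mm in diameter, 200 mm high. Origin under its centre.
There are look-alikes about, which are no part of the job. What is shaped like the radish_3 but orange or purple is not meant.

How it is judged:
By the outcome, as a careful person would: the job done as asked, in the order asked, and still so for the second after the job is handed in, with the robot touching nothing.
Of radish_0, radish_1, radish_2, radish_3, radish_4 only 3 to 5 are there at a start; the rules pass over those that are not, and their reading is None.
At some moment in a run one of radish_0, radish_1, radish_2, radish_3, radish_4 may be knocked a few centimetres aside while the robot is not near it.
It also fails if it takes over 210 s, if anything falls off the work surface, if the arm or the gripper's body presses on something with over 40 N, if the wrist force passes 120 N, or if a joint passes its speed limit or range.

## Working session

There is one attempt and no reset: what is moved stays moved. The work goes in short steps, Python scripts to look and compute and a tool call to move; the robot and the scene stay as the last step left them, time stands still between calls to the robot, and variables do not carry over. Pictures are saved under pics/ and viewed, at most 14 in all, crops included, and the job is handed in when it is done.

Besides the shell and the picture viewer there is one more tool, called after "Call:" as name([rows], argument=value, ...), one row to a line, values as JSON. move_arm: Moves the arm, as the interface text tells. Shift numbers are shares of 0.6 m and turn numbers shares of 6 degrees, none past 1 either way. Its arguments: {"type":"object","properties":{"targets":{"type":"array"}},"required":["targets"]}

```bash
mkdir -p pics; cat > h.py <<'E'
import numpy as np, cv2
from plant import state, grab_frame, get_calibration
def save(cam,name,crop=None,s=1):
    f=grab_frame(cam)[:,:,::-1]
    cv2.imwrite('raw_%s.png'%cam,f)
    if crop: f=f[crop[1]:crop[3],crop[0]:crop[2]]
    cv2.imwrite('pics/'+name,cv2.resize(f,None,fx=s,fy=s,interpolation=cv2.INTER_CUBIC))
def par(cam):
    c=get_calibration(cam); f=210/np.tan(np.radians(c['vertical_fov'])/2)
    return f,c['cx'],c['cy'],np.array(c['R']),np.array(c['t'])
def pix(cam,X):
    f,cx,cy,R,t=par(cam); p=R@np.array(X)+t; return np.round([f*p[0]/p[2]+cx,f*p[1]/p[2]+cy],1)
def world(cam,u,v,z):
    f,cx,cy,R,t=par(cam); d=R.T@np.array([(u-cx)/f,(v-cy)/f,1]); o=-R.T@t
    return np.round(o+d*(z-o[2])/d[2],4)
E
python3 - <<'E'
from h import *
for c in('top','side'):
    print(c,get_calibration(c)); save(c,c+'0.png',s=1.4)
s=state();print(s)
E
```

```text
top {'vertical_fov': 55.540085892738624, 'cx': 274.6643830254967, 'cy': 207.28143864086695, 'R': array([[ 0.02945324, -0.99913907,  0.02921681],
       [-0.99408695, -0.03233556, -0.10366077],
       [ 0.10451627, -0.02599091, -0.9941835 ]]), 't': array([0.07190703, 0.55919091, 1.04469845])}
side {'vertical_fov': 50.37684747785433, 'cx': 273.2249256030559, 'cy': 210.88235351031562, 'R': array([[-0.67107124, -0.74119681,  0.01704937],
       [-0.36955791,  0.31448081, -0.87437336],
       [ 0.64272105, -0.59306754, -0.48495417]]), 't': array([0.4589082 , 0.26091368, 0.86224878])}
{'time': 0.1, 'joint_pos': array([ 9.80989777e-01,  5.32953604e-02,  1.61413016e+00, -1.58188408e-06,
        1.47596453e+00, -1.18973016e-01]), 'joint_vel': array([ 2.78135713e-03, -2.52485443e-03, -3.12115009e-03,  1.34686381e-03,
        1.73066842e-05,  1.01950032e-04]), 'joint_efforts': array([-4.46246140e-04, -3.94897842e+01, -3.71366358e+01, -1.29549517e-04,
        3.86805536e-03, -6.96427449e-06]), 'tool_pos': array([0.28322452, 0.55658523, 0.25519895]), 'tool_rot': array([-3.11125341e-04,  2.33248109e-01,  9.72416841e-01, -8.43122633e-04]), 'contact_force': array([-0.33234096, -0.40201565, -0.452126  ]), 'ft_torque': array([-0.03080537, -0.00274306, -0.02697821]), 'grasp_force': 0.0, 'gripper_width': 1.002502913661125}
```

View pics/top0.png

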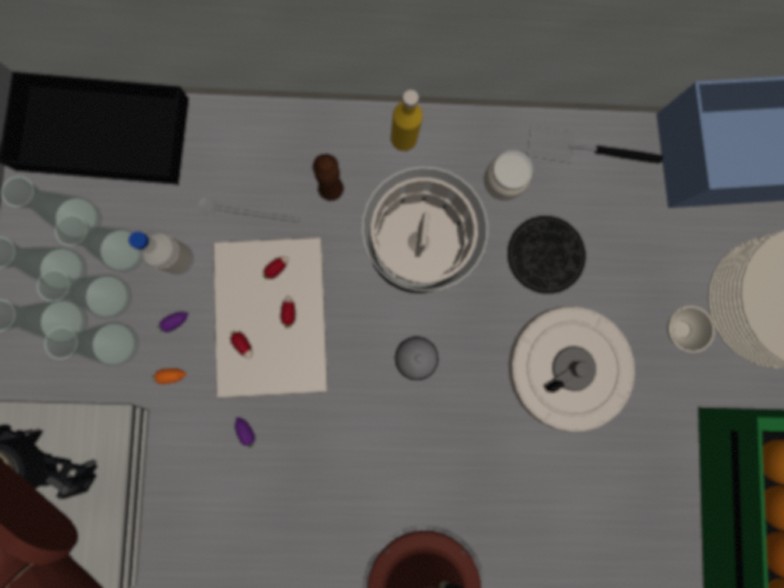

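View pics/side0.png

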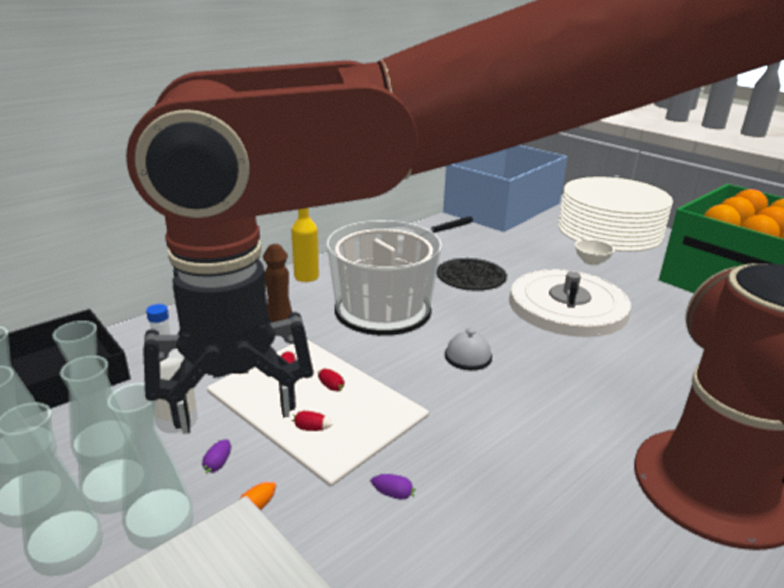

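The top view shows three red radishes on the board at about (275,267), (288,313) and (241,343) in the 1.4x picture. They fit: red with a white tip, and on the board. The purple ones (173,321), (245,432) and the orange one (170,376) are look-alikes off the board. The spinner is at (425,229), mat (546,254), lid (573,369) with its crank towards (553,386), and the bell at (417,358).

```bash
python3 - <<'E'
from h import *
im=cv2.imread('raw_top.png'); 
crop=im[160:300,140:460]; cv2.imwrite('pics/top1.png',cv2.resize(crop,None,fx=2.5,fy=2.5,interpolation=cv2.INTER_CUBIC))
hsv=cv2.cvtColor(im,cv2.COLOR_BGR2HSV)
m=((hsv[...,0]<8)|(hsv[...,0]>170))&(hsv[...,1]>120)&(hsv[...,2]>60)
m=m.astype(np.uint8); m[:,:150]=0;m[:,240:]=0;m[:160]=0;m[290:]=0
n,l,st,c=cv2.connectedComponentsWithStats(m)
for i in range(1,n):
    if st[i,4]<20: continue
    ys,xs=np.where(l==i); P=np.array([world('top',x,y,.027)[:2] for x,y in zip(xs,ys)])
    w,v=np.linalg.eigh(np.cov(P.T)); print('rad',c[i],st[i,4],P.mean(0).round(4),'ang',np.degrees(np.arctan2(v[1,1],v[0,1])).round(1),(4*np.sqrt(w)).round(4))
for q in [(215,241),(321,238),(326,390),(218,396)]: print('board',world('top',q[0]/1.4,q[1]/1.4,.012))
def circ(name,u,v,z): print(name,world('top',u/1.4,v/1.4,z))
circ('mat',546,254,.004);circ('mat L',507,254,.004);circ('mat R',586,254,.004)
circ('lid',573.5,368.5,.02);circ('lidL',512,369,.01);circ('lidR',635,369,.01)
circ('rimL',362,229,.15);circ('rimR',488,229,.15);circ('rimT',425,166,.15);circ('rimB',425,292,.15)
E
```

```text
rad [195.70634921 191.26984127] 126 [0.5932 0.3027] ang 132.8 [0.026  0.0452]
rad [205.25984252 223.37795276] 127 [0.5076 0.273 ] ang -178.7 [0.0252 0.0463]
rad [171.234375  244.5390625] 128 [0.4488 0.3599] ang -141.2 [0.0263 0.0438]
board [0.6441 0.4223 0.012 ]
board [0.6573 0.2165 0.012 ]
board [0.3633 0.1948 0.012 ]
board [0.3465 0.3986 0.012 ]
mat [ 0.6423 -0.2314  0.004 ]
mat L [ 0.6396 -0.1531  0.004 ]
mat R [ 0.645 -0.312  0.004]
lid [ 0.4178 -0.2795  0.02  ]
lidL [ 0.4131 -0.1628  0.01  ]
lidR [ 0.42   -0.4044  0.01  ]
rimL [0.6483 0.1342 0.15  ]
rimR [ 0.6561 -0.0835  0.15  ]
rimT [0.7641 0.0282 0.15  ]
rimB [0.543  0.0233 0.15  ]
```

View pics/top1.png

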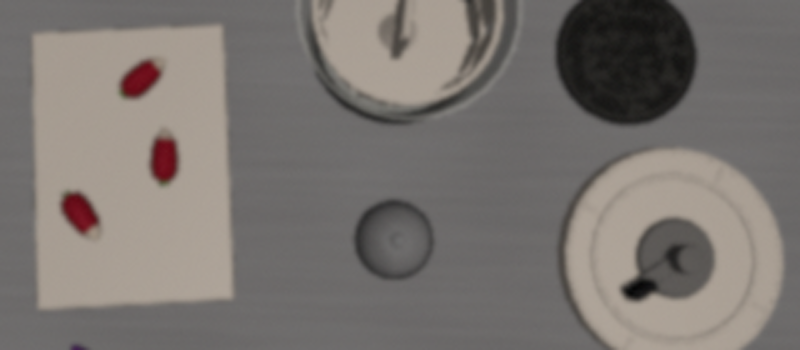

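The crop confirms three red, white-tipped radishes, with their tips towards the upper right, up and the lower right. Next I'll zoom on the fin, the crank and the bell.

```bash
python3 - <<'E'
from h import *
a=cv2.imread('raw_top.png'); b=cv2.imread('raw_side.png')
z=lambda im,x,y,w,h,s: cv2.resize(im[y:y+h,x:x+w],None,fx=s,fy=s,interpolation=cv2.INTER_CUBIC)
A=np.hstack([z(a,255,115,100,75,4),z(a,360,215,100,75,4)])
B=np.hstack([z(b,230,155,100,75,4),z(b,360,180,100,75,4)])
cv2.imwrite('pics/z1.png',np.vstack([A,B]))
E
```

```text
(no output)
```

View pics/z1.png

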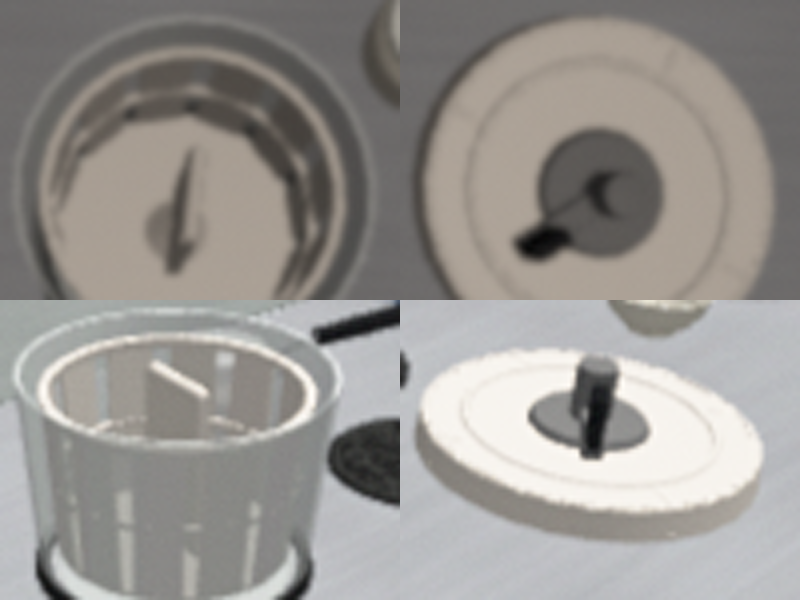

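```bash
python3 - <<'E'
from h import *
p=world('side',268,171.25,.147);q=world('side',282,178.75,.147)
print('fin',p,q,(p+q)/2,np.linalg.norm(p-q),np.degrees(np.arctan2(*(p-q)[1::-1])), 'in top',pix('top',p),pix('top',q))
print('hub',world('side',409.2,195.5,.073),world('top',411,263,.073))
print('handle',world('side',409,205,.081),world('top',396.2,275.5,.079))
print('bell',world('top',255+0+0,0,0)*0)
im=cv2.imread('raw_top.png')
# fit circles
hsv=cv2.cvtColor(im,cv2.COLOR_BGR2HSV)
def fit(mask,z,name):
    n,l,st,c=cv2.connectedComponentsWithStats(mask.astype(np.uint8)); i=1+np.argmax(st[1:,4])
    cs,_=cv2.findContours((l==i).astype(np.uint8),cv2.RETR_EXTERNAL,cv2.CHAIN_APPROX_NONE)
    P=np.array([world('top',*k[0],z)[:2] for k in cs[0]]);
    A=np.c_[2*P,np.ones(len(P))]; s=np.linalg.lstsq(A,(P**2).sum(1),rcond=None)[0]
    print(name,s[:2].round(4),'r',np.sqrt(s[2]+s[:2]@s[:2]).round(4))
    print(np.std(np.linalg.norm(P-s[:2],axis=1)))
v=hsv[...,2].astype(int)
Y,X=np.mgrid[:420,:560]
box=lambda x0,y0,x1,y1:(X>x0)&(X<x1)&(Y>y0)&(Y<y1)
fit((v>125)&box(355,210,465,315),.02,'lid')
fit((v<70)&box(355,145,425,215),.004,'mat')
fit((v<92)&box(270,230,325,285),.005,'bell')
print(v[255,280:318])
for u,w in[(284,255.5)]: pass
E
```

```text
fin [0.6743 0.0311 0.147 ] [0.6149 0.0349 0.147 ] [0.6446 0.033  0.147 ] 0.059521424714131306 -3.6603985478754293 in top [301.4 154.8] [299.3 178.9]
hub [ 0.4175 -0.2739  0.073 ] [ 0.4197 -0.2635  0.073 ]
handle [ 0.3782 -0.2099  0.081 ] [ 0.3873 -0.2231  0.079 ]
bell [0. 0. 0.]
lid [ 0.4189 -0.2801] r 0.1181
0.0008615450219684016
mat [ 0.6426 -0.231 ] r 0.0779
0.0007454612487073839
bell [0.4296 0.024 ] r 0.0429
0.0007952402561061359
[102  86  62  52  59  65  74  78  84  87  92  94  99 102 103 100  94  95
 101 106 107 107 107 107 107 105 104 103 100  97  91  81  74  89 104 108
 109 110]
```

```bash
cat > fit.py <<'E'
from h import *
from scipy.optimize import least_squares
C={c:par(c) for c in('top','side')}
def und(cam,u,v,k):
    f,cx,cy,R,t=C[cam]; p=np.array([(u-cx)/f,(v-cy)/f]); return p*(1+k*(p@p))
def wk(cam,u,v,z,k):
    f,cx,cy,R,t=C[cam]; d=R.T@np.r_[und(cam,u,v,k),1]; o=-R.T@t; return (o+d*(z-o[2])/d[2])[:2]
def comp(cam,cond,bx):
    im=cv2.cvtColor(cv2.imread('raw_%s.png'%cam),cv2.COLOR_BGR2GRAY).astype(int)
    Y,X=np.mgrid[:420,:560]; m=(cond(im)&(X>bx[0])&(X<bx[2])&(Y>bx[1])&(Y<bx[3])).astype(np.uint8)
    n,l,st,c=cv2.connectedComponentsWithStats(m); i=1+np.argmax(st[1:,4])
    cs,_=cv2.findContours((l==i).astype(np.uint8),cv2.RETR_EXTERNAL,cv2.CHAIN_APPROX_NONE); return cs[0][:,0][::3]
tm=comp('top',lambda g:g<75,(355,145,425,215)); sm=comp('side',lambda g:g<90,(305,180,368,212))
print(tm.min(0),tm.max(0),sm.min(0),sm.max(0))
bt=[(140+x/2.5,160+y/2.5) for x,y in[(32,34),(222,25),(233,298),(39,308)]]
bs={3:(209/1.4,388/1.4),2:(428/1.4,411/1.4)}; bs={0:(209/1.4,388/1.4),3:(332/1.4,484/1.4),2:(428/1.4,411/1.4)}
loc=np.array([(.15,.105),(.15,-.105),(-.15,-.105),(-.15,.105)])
def corner(p):
    c,s=np.cos(p[4]),np.sin(p[4]); return loc@np.array([[c,s],[-s,c]])+p[2:4]
def res(p):
    B=corner(p); r=[]
    for i in range(4): r+=list(wk('top',*bt[i],.012,p[0])-B[i])
    for i in bs: r+=list(wk('side',*bs[i],.012,p[1])-B[i])
    for cam,m,k in(('top',tm,p[0]),('side',sm,p[1])):
        r+=[.3*(np.linalg.norm(wk(cam,*q,.004,k)-p[5:7])-.080+.0) for q in m]
    return np.array(r)
s=least_squares(res,[0,0,.5,.31,.07,.64,-.23]); print(s.x.round(4),np.abs(s.fun).max()); print((s.fun[:14]*1000).round(1)); print((res(np.r_[0,0,s.x[2:]])[:14]*1000).round(1))
E
python3 fit.py
```

```text
[362 154] [418 209] [312 185] [360 206]
[ 0.0666  0.0439  0.4988  0.311   0.0829  0.6415 -0.2305] 0.006617287640353631
[ 0.9 -1.7  0.4 -0.8  3.1  0.2  3.2 -1.9 -6.6 -1.7 -2.7  1.5  1.6  4.5]
[ 0.4 -4.   0.2 -1.   3.7 -0.1  5.  -4.4 -6.5 -3.2 -1.7  0.4  2.   4.2]
```

```bash
python3 - <<'E'
from h import *
s=state(); w,x,y,z=s['tool_rot']
from scipy.spatial.transform import Rotation as Ro
R=Ro.from_quat([x,y,z,w]).as_matrix()
for dy in(-.0425,-.05,.0425,.05):
    P=s['tool_pos']+R@[0,dy,.012]; print(dy,pix('side',P)*1.4)
for c in('side','top'):
    f,cx,cy,Rc,t=par(c); print(c,-Rc.T@t,f)
a=world('side',275,157,.15);b=world('side',275,191.25,.15);print(a,b,(a+b)/2,np.linalg.norm(a-b))
E
```

```text
-0.0425 [280.98 412.58]
-0.05 [288.68 411.32]
0.0425 [189.98 426.86]
0.05 [181.72 428.26]
side [-0.14980263  0.76946072  0.63846302] 446.5068600332594
top [0.44457851 0.11707954 1.09448722] 398.8057243491689
[ 0.7317 -0.0468  0.15  ] [0.5683 0.1022 0.15  ] [0.65   0.0277 0.15  ] 0.2211347100751033
```

```bash
cat >> h.py <<'E'
import json
def yaw(s=None):
    w,x,y,z=(s or state())['tool_rot']; return np.degrees(np.arctan2(2*(x*y+w*z),1-2*(y*y+z*z)))
def plan(wps,start=None):
    """wps: (open%, x,y,z,phi deg or None, step m). Prints rows grouped by five."""
    s=state(); p=np.array(s['tool_pos']) if start is None else np.array(start[:3]); a=yaw(s) if start is None else start[3]
    rows=[]
    for wp in wps:
        if len(wp)==2: rows+=[[wp[0],0,0,0,0]]*wp[1]; continue
        o,X,phi,st=wp[0],np.array(wp[1:4]),wp[4],wp[5]
        da=0 if phi is None else phi-a
        n=max(1,int(np.ceil(np.linalg.norm(X-p)/st-.05)),int(np.ceil(abs(da)/6-.02)))
        for i in range(n):
            d=(X-p)/(n-i); c,sn=np.cos(np.radians(a)),np.sin(np.radians(a))
            L=np.round(np.array([d[0]*c+d[1]*sn, d[0]*sn-d[1]*c, -d[2]])/.6,3)
            tr=0 if phi is None else -round((phi-a)/(n-i)/6,3)
            rows.append([o,*[float(v) for v in L],float(np.clip(tr,-1,1))])
            g=L*.6; p=p+np.array([g[0]*c+g[1]*sn, g[0]*sn-g[1]*c, -g[2]]); a-=tr*6
    for i in range(0,len(rows),5): print(json.dumps([rows[i:i+5]]).replace(' ',''))
    print(len(rows),'rows; end',p.round(4),round(a,1))
def st():
    s=state(); print('t',round(s['time'],2),'pos',s['tool_pos'].round(4),'yaw',round(yaw(s),1),'q6',round(np.degrees(s['joint_pos'][5]),1),'q5',round(np.degrees(s['joint_pos'][4]),1),'w',round(s['gripper_width'],3),'F',s['contact_force'].round(1),'g',round(s['grasp_force'],1))
E
python3 - <<'E'
from h import *
st()
plan([(70,.445,.358,.19,219,.036)])
plan([(70,.445,.358,.19,219,.036),(70,.445,.358,.06,None,.035),(70,.445,.358,.042,None,.01),(70,1)])
E
```

```text
t 0.1 pos [0.2832 0.5566 0.2552] yaw 153.0 q6 -6.8 q5 84.6 w 1.003 F [-0.3 -0.4 -0.5] g 0.0
[[[70,-0.035,-0.016,0.01,-1.0],[70,-0.034,-0.019,0.01,-1.0],[70,-0.031,-0.023,0.01,-1.0],[70,-0.029,-0.026,0.01,-1.0],[70,-0.026,-0.029,0.01,-0.999]]]
[[[70,-0.023,-0.031,0.01,-1.0],[70,-0.02,-0.034,0.01,-0.999],[70,-0.016,-0.035,0.01,-1.0],[70,-0.012,-0.037,0.01,-0.999],[70,-0.008,-0.038,0.009,-1.0]]]
[[[70,-0.004,-0.038,0.01,-0.999]]]
11 rows; end [0.4446 0.3581 0.1898] 219.0
[[[70,-0.035,-0.016,0.01,-1.0],[70,-0.034,-0.019,0.01,-1.0],[70,-0.031,-0.023,0.01,-1.0],[70,-0.029,-0.026,0.01,-1.0],[70,-0.026,-0.029,0.01,-0.999]]]
[[[70,-0.023,-0.031,0.01,-1.0],[70,-0.02,-0.034,0.01,-0.999],[70,-0.016,-0.035,0.01,-1.0],[70,-0.012,-0.037,0.01,-0.999],[70,-0.008,-0.038,0.009,-1.0]]]
[[[70,-0.004,-0.038,0.01,-0.999],[70,-0.0,-0.0,0.054,0.0],[70,-0.0,-0.0,0.054,0.0],[70,-0.0,-0.0,0.054,0.0],[70,-0.0,-0.001,0.054,0.0]]]
[[[70,-0.0,0.0,0.015,0.0],[70,-0.0,0.0,0.015,0.0],[70,0,0,0,0]]]
18 rows; end [0.445  0.3576 0.0422] 219.0
```

Call:
move_arm([
  [[70, -0.035, -0.016, 0.01, -1.0], [70, -0.034, -0.019, 0.01, -1.0], [70, -0.031, -0.023, 0.01, -1.0], [70, -0.029, -0.026, 0.01, -1.0], [70, -0.026, -0.029, 0.01, -1.0]],
])

```text
time: 0.52
tool_pos: [0.3569, 0.4654, 0.2254]
tool_rot: [-0.0, -0.029, 1.0, -0.0]
contact_force: [1.1, -0.4, 0.4]
gripper_width: 0.697
grasp_force: 0.0
```

Call:
move_arm([
  [[70, -0.023, -0.031, 0.01, -1.0], [70, -0.02, -0.034, 0.01, -1.0], [70, -0.016, -0.035, 0.01, -1.0], [70, -0.012, -0.037, 0.01, -1.0], [70, -0.008, -0.038, 0.009, -1.0]],
])

```text
time: 0.93
tool_pos: [0.4307, 0.3751, 0.1959]
tool_rot: [-0.001, -0.287, 0.958, -0.0]
contact_force: [0.3, -0.5, -0.7]
gripper_width: 0.701
grasp_force: 0.0
```

Call:
move_arm([
  [[70, -0.004, -0.038, 0.01, -1.0], [70, 0, 0, 0.05, 0], [70, 0, 0, 0.05, 0], [70, 0, 0, 0, 0]],
])

```text
time: 1.27
tool_pos: [0.4413, 0.3556, 0.1238]
tool_rot: [-0.006, -0.334, 0.943, -0.001]
contact_force: [-1.1, -0.7, -0.7]
gripper_width: 0.702
grasp_force: 0.0
```

```bash
python3 - <<'E'
from h import *
st(); save('side','s1.png',(120,180,340,345),3.6)
plan([(70,.445,.358,.06,219,.035),(70,.445,.358,.042,None,.01),(70,1)])
E
```

```text
t 1.27 pos [0.4413 0.3556 0.1238] yaw -141.0 q6 -97.6 q5 72.1 w 0.702 F [-1.1 -0.7 -0.7] g 0.0
[[[70,-0.0,-0.0,0.002,-1.0],[70,-0.0,-0.0,0.002,-1.0],[70,-0.0,-0.0,0.002,-1.0],[70,-0.0,-0.0,0.002,-1.0],[70,-0.0,-0.0,0.002,-1.0]]]
[[[70,-0.0,-0.0,0.002,-1.0],[70,-0.0,-0.0,0.002,-1.0],[70,-0.0,-0.0,0.002,-1.0],[70,-0.0,-0.0,0.002,-1.0],[70,-0.0,-0.0,0.002,-1.0]]]
[[[70,-0.0,-0.0,0.002,-1.0],[70,-0.0,-0.0,0.002,-1.0],[70,-0.0,-0.0,0.002,-1.0],[70,-0.0,-0.0,0.002,-1.0],[70,0.0,-0.0,0.002,-1.0]]]
[[[70,0.0,-0.0,0.002,-1.0],[70,0.0,-0.0,0.002,-1.0],[70,0.0,-0.0,0.002,-1.0],[70,0.0,-0.0,0.002,-1.0],[70,0.0,-0.0,0.002,-1.0]]]
[[[70,0.0,-0.0,0.002,-1.0],[70,0.0,-0.0,0.002,-1.0],[70,0.0,-0.0,0.002,-1.0],[70,0.0,-0.0,0.002,-1.0],[70,0.0,-0.0,0.002,-1.0]]]
[[[70,0.0,-0.0,0.002,-1.0],[70,0.0,-0.0,0.002,-1.0],[70,0.0,-0.0,0.002,-1.0],[70,0.0,-0.0,0.002,-1.0],[70,0.0,0.0,0.002,-1.0]]]
[[[70,0.0,0.0,0.002,-1.0],[70,0.0,0.0,0.002,-1.0],[70,0.0,0.0,0.002,-1.0],[70,0.0,0.0,0.002,-1.0],[70,0.0,0.0,0.002,-1.0]]]
[[[70,0.0,0.0,0.002,-1.0],[70,0.0,0.0,0.002,-1.0],[70,0.0,0.0,0.002,-1.0],[70,0.0,0.0,0.002,-1.0],[70,0.0,0.0,0.002,-1.0]]]
[[[70,0.0,0.0,0.002,-1.0],[70,0.0,0.0,0.002,-1.0],[70,0.0,0.0,0.002,-1.0],[70,0.0,0.0,0.001,-1.0],[70,-0.0,0.0,0.002,-1.0]]]
[[[70,-0.0,0.0,0.001,-1.0],[70,-0.0,0.0,0.002,-1.0],[70,-0.0,0.0,0.001,-1.0],[70,-0.0,0.0,0.002,-1.0],[70,-0.0,0.0,0.001,-1.0]]]
[[[70,-0.0,0.0,0.002,-1.0],[70,-0.0,0.0,0.001,-1.0],[70,-0.0,0.0,0.002,-1.0],[70,-0.001,0.0,0.001,-1.0],[70,-0.001,0.0,0.002,-1.0]]]
[[[70,-0.001,0.0,0.001,-1.0],[70,-0.0,0.0,0.002,-1.0],[70,-0.001,0.0,0.001,-1.0],[70,-0.001,0.001,0.002,-1.0],[70,-0.0,0.0,0.001,-1.0]]]
[[[70,-0.0,0.0,0.015,0.0],[70,-0.0,0.0,0.015,0.0],[70,0,0,0,0]]]
63 rows; end [0.445  0.3578 0.0421] 219.0
```

View pics/s1.png

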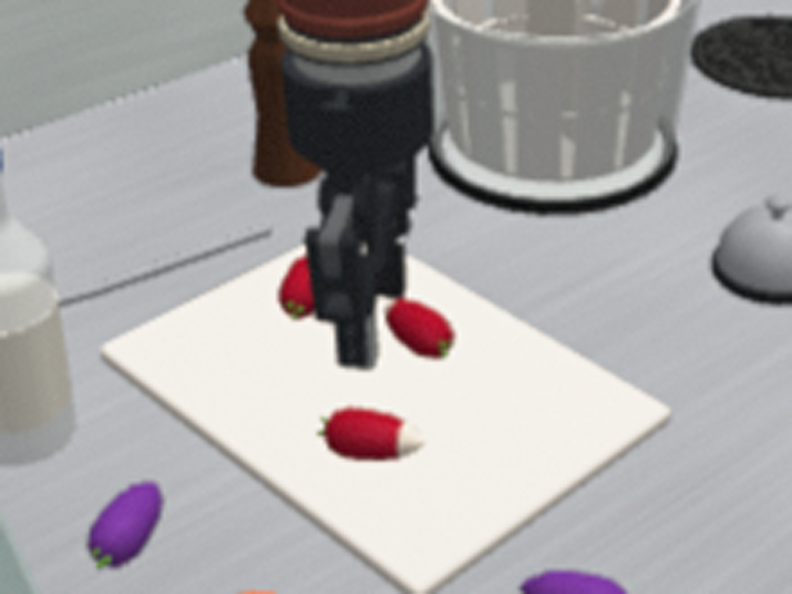

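The hover is right: the gripper is above the near radish, whose centre is at zoom (370,434).

```bash
sed -i 's/da=0 if phi is None else phi-a/phi=phi if phi is None else a+(phi-a+180)%360-180; da=0 if phi is None else phi-a/' h.py
python3 - <<'E'
from h import *
print(world('side',120+368/3.6,180+435/3.6,.027))
st()
E
```

```text
[0.4449 0.359  0.027 ]
t 1.32 pos [0.4424 0.3567 0.1267] yaw -141.0 q6 -97.6 q5 72.2 w 0.698 F [0.  0.7 0.2] g 0.0
```

Call:
move_arm([
  [[70, 0, 0, 0.05, 0], [70, 0, 0, 0.05, 0], [70, 0, 0, 0.015, 0], [70, 0, 0, 0, 0], [70, 0, 0, 0, 0]],
])

```text
time: 1.73
tool_pos: [0.4454, 0.3591, 0.0632]
tool_rot: [0.0, -0.334, 0.942, 0.0]
contact_force: [0.6, -0.0, 0.4]
gripper_width: 0.701
grasp_force: 0.0
```

```bash
python3 - <<'E'
from h import *
st()
E
```

```text
t 1.73 pos [0.4454 0.3591 0.0632] yaw -140.9 q6 -97.6 q5 65.1 w 0.701 F [ 0.6 -0.   0.4] g 0.0
```

Call:
move_arm([
  [[70, 0, 0, 0.018, 0], [70, 0, 0, 0.015, 0], [70, 0, 0, 0, 0], [0, 0, 0, 0, 0], [0, 0, 0, 0, 0]],
])

```text
time: 2.15
tool_pos: [0.4451, 0.3586, 0.0424]
tool_rot: [0.0, -0.334, 0.943, 0.0]
contact_force: [-0.4, 0.4, -0.7]
gripper_width: 0.43
grasp_force: 0.0
```

Call:
move_arm([
  [[0, 0, 0, 0, 0], [0, 0, 0, 0, 0], [0, 0, 0, 0, 0], [0, 0, 0, -0.03, 0], [0, 0, 0, -0.06, 0]],
])

```text
time: 2.57
tool_pos: [0.4414, 0.3563, 0.0913]
tool_rot: [-0.005, -0.334, 0.943, -0.001]
contact_force: [-0.5, 0.1, -0.5]
gripper_width: 0.339
grasp_force: 59.7
```

Call:
move_arm([
  [[0, 0, 0, -0.06, 0], [0, 0, 0, -0.06, 0], [0, 0, 0, -0.06, 0], [0, 0, 0, -0.04, 0], [0, 0, 0, 0, 0]],
])

```text
time: 2.98
tool_pos: [0.4477, 0.3603, 0.236]
tool_rot: [0.006, -0.334, 0.943, 0.001]
contact_force: [0.3, 0.0, -0.1]
gripper_width: 0.335
grasp_force: 59.7
```

```bash
python3 - <<'E'
from h import *
st()
# drop on -y side of fin then +y side
plan([(0,.6515,-.020,.24,180,.036),(0,.6515,-.020,.107,None,.035),(0,2),(55,4),(55,.6515,-.02,.23,None,.035)])
E
```

```text
t 2.98 pos [0.4477 0.3603 0.236 ] yaw -141.0 q6 -97.6 q5 81.9 w 0.335 F [ 0.3  0.  -0.1] g 59.7
[[[0,0.011,-0.059,-0.001,0.542],[0,0.008,-0.059,-0.001,0.542],[0,0.005,-0.06,-0.0,0.542],[0,0.001,-0.06,-0.001,0.542],[0,-0.002,-0.06,-0.0,0.542]]]
[[[0,-0.006,-0.06,-0.001,0.542],[0,-0.009,-0.059,-0.0,0.542],[0,-0.012,-0.059,-0.001,0.542],[0,-0.016,-0.058,-0.0,0.542],[0,-0.019,-0.057,-0.001,0.542]]]
[[[0,-0.022,-0.055,-0.0,0.543],[0,-0.025,-0.054,-0.001,0.542],[0,-0.0,0.0,0.056,0.0],[0,-0.0,0.0,0.055,0.0],[0,-0.0,0.0,0.056,0.0]]]
[[[0,-0.0,0.0,0.055,0.0],[0,0,0,0,0],[0,0,0,0,0],[55,0,0,0,0],[55,0,0,0,0]]]
[[[55,0,0,0,0],[55,0,0,0,0],[55,-0.0,0.0,-0.051,0.0],[55,-0.0,0.0,-0.051,0.0],[55,-0.0,0.0,-0.051,0.0]]]
[[[55,-0.0,0.0,-0.052,0.0]]]
26 rows; end [ 0.6513 -0.02    0.23  ] -180.0
```

```bash
python3 - <<'E'
from h import *
plan([(0,.6515,-.020,.24,105,.036),(0,.6515,-.020,.115,None,.035)])
E
```

```text
[[[0,0.007,-0.037,-0.0,1.0],[0,0.003,-0.038,-0.0,1.0],[0,-0.001,-0.038,-0.0,1.0],[0,-0.005,-0.038,-0.0,1.0],[0,-0.009,-0.037,-0.0,1.0]]]
[[[0,-0.012,-0.036,-0.0,1.0],[0,-0.016,-0.034,-0.001,1.0],[0,-0.02,-0.032,-0.0,1.0],[0,-0.023,-0.03,-0.001,1.0],[0,-0.026,-0.028,-0.0,1.0]]]
[[[0,-0.028,-0.025,-0.001,1.0],[0,-0.031,-0.022,-0.0,1.0],[0,-0.033,-0.018,-0.001,1.0],[0,-0.035,-0.015,-0.0,1.0],[0,-0.036,-0.011,-0.001,1.0]]]
[[[0,-0.037,-0.007,-0.0,1.0],[0,-0.038,-0.003,-0.001,1.0],[0,-0.037,0.001,-0.0,1.0],[0,-0.038,0.004,-0.001,1.0],[0,0.0,0.0,0.052,0.0]]]
[[[0,0.0,0.0,0.052,0.0],[0,0.0,0.0,0.052,0.0],[0,0.0,0.0,0.053,0.0]]]
23 rows; end [ 0.6514 -0.0202  0.1148] -255.0
```

Call:
move_arm([
  [[0, 0.007, -0.037, 0, 1.0], [0, 0.003, -0.038, 0, 1.0], [0, -0.001, -0.038, 0, 1.0], [0, -0.005, -0.038, 0, 1.0], [0, -0.009, -0.037, 0, 1.0]],
])

```text
time: 3.4
tool_pos: [0.4993, 0.2572, 0.227]
tool_rot: [-0.001, -0.076, 0.997, -0.0]
contact_force: [0.7, -0.2, -0.6]
gripper_width: 0.336
grasp_force: 59.7
```

Call:
move_arm([
  [[0, -0.012, -0.036, 0, 1.0], [0, -0.016, -0.034, 0, 1.0], [0, -0.02, -0.032, 0, 1.0], [0, -0.023, -0.03, 0, 1.0], [0, -0.026, -0.028, 0, 1.0]],
])

```text
time: 3.82
tool_pos: [0.553, 0.1571, 0.227]
tool_rot: [-0.001, 0.185, 0.983, -0.0]
contact_force: [0.3, 0.3, -0.8]
gripper_width: 0.334
grasp_force: 59.7
```

Call:
move_arm([
  [[0, -0.028, -0.025, 0, 1.0], [0, -0.031, -0.022, 0, 1.0], [0, -0.033, -0.018, 0, 1.0], [0, -0.035, -0.015, 0, 1.0], [0, -0.036, -0.011, 0, 1.0]],
])

```text
time: 4.23
tool_pos: [0.6059, 0.0569, 0.2269]
tool_rot: [-0.001, 0.433, 0.902, -0.0]
contact_force: [-0.1, 0.3, -0.1]
gripper_width: 0.335
grasp_force: 59.7
```

Call:
move_arm([
  [[0, -0.037, -0.007, 0, 1.0], [0, -0.038, -0.003, 0, 1.0], [0, -0.037, 0.001, 0, 1.0], [0, -0.038, 0.004, 0, 1.0], [0, 0, 0, 0, 0]],
])

```text
time: 4.65
tool_pos: [0.6495, -0.0253, 0.2267]
tool_rot: [0.0, 0.611, 0.792, -0.001]
contact_force: [0.4, -0.5, -0.4]
gripper_width: 0.331
grasp_force: 59.7
```

```bash
python3 - <<'E'
from h import *
st(); save('side','s2.png',(200,120,360,240),3.6); st()
E
```

```text
t 4.65 pos [ 0.6495 -0.0253  0.2267] yaw 104.7 q6 -23.4 q5 82.1 w 0.331 F [ 0.4 -0.5 -0.4] g 59.7
t 4.7 pos [ 0.6488 -0.0236  0.2268] yaw 104.9 q6 -23.5 q5 82.1 w 0.332 F [-1.3  0.5 -1.2] g 59.7
```

View pics/s2.png

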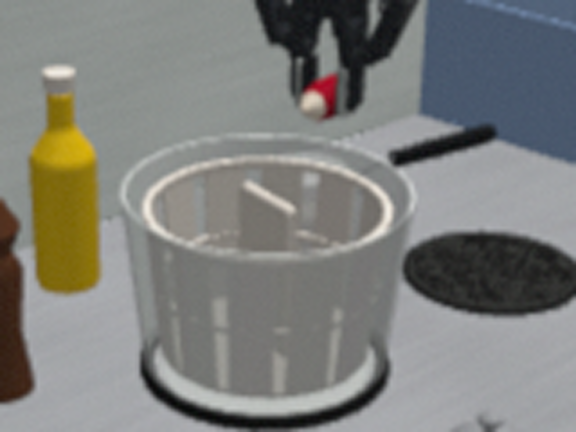

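The picture shows the radish held over the right half of the basket, with the fin ridge running from (247,183) to (293,212).

Call:
move_arm([
  [[0, 0.007, 0, 0.05, 0], [0, 0, 0, 0.05, 0], [0, 0, 0, 0.05, 0], [0, 0, 0, 0.037, 0], [0, 0, 0, 0, 0]],
])

```text
time: 5.12
tool_pos: [0.6427, -0.0163, 0.1085]
tool_rot: [-0.006, 0.608, 0.794, -0.003]
contact_force: [-0.8, 0.7, -1.3]
gripper_width: 0.333
grasp_force: 59.7
```

Call:
move_arm([
  [[0, 0, 0, 0, 0], [55, 0, 0, 0, 0], [55, 0, 0, 0, 0], [55, 0, 0, 0, 0], [55, 0, 0, 0, 0]],
])

```text
time: 5.53
tool_pos: [0.6487, -0.0179, 0.118]
tool_rot: [0.001, 0.608, 0.794, 0.001]
contact_force: [0.8, -0.4, -1.1]
gripper_width: 0.55
grasp_force: 0.0
```

Call:
move_arm([
  [[55, 0, 0, -0.05, 0], [55, 0, 0, -0.05, 0], [55, 0, 0, -0.05, 0], [55, 0, 0, -0.03, 0], [55, 0, 0, 0, 0]],
])

```text
time: 5.95
tool_pos: [0.6506, -0.0183, 0.2316]
tool_rot: [0.005, 0.609, 0.793, 0.003]
contact_force: [-0.1, 0.8, 1.0]
gripper_width: 0.547
grasp_force: 0.0
```

```bash
python3 - <<'E'
from h import *
st()
plan([(70,.5125,.274,.19,181,.036),(70,.5125,.274,.066,None,.035),(70,1)])
E
```

```text
t 5.95 pos [ 0.6506 -0.0183  0.2316] yaw 105.0 q6 -23.2 q5 81.8 w 0.547 F [-0.1  0.8  1. ] g 0.0
[[[70,0.041,-0.007,0.005,-0.974],[70,0.041,-0.003,0.005,-0.974],[70,0.041,0.001,0.005,-0.974],[70,0.041,0.005,0.005,-0.974],[70,0.04,0.009,0.005,-0.974]]]
[[[70,0.039,0.014,0.006,-0.974],[70,0.038,0.017,0.005,-0.974],[70,0.036,0.021,0.006,-0.974],[70,0.033,0.025,0.005,-0.974],[70,0.031,0.028,0.006,-0.974]]]
[[[70,0.028,0.031,0.005,-0.974],[70,0.024,0.034,0.006,-0.974],[70,0.021,0.036,0.005,-0.974],[70,0.0,-0.0,0.052,0.0],[70,0.0,-0.0,0.052,0.0]]]
[[[70,0.0,-0.0,0.052,0.0],[70,0.0,-0.0,0.051,0.0],[70,0,0,0,0]]]
18 rows; end [0.5127 0.2742 0.066 ] 181.0
```

Call:
move_arm([
  [[70, 0.041, -0.007, 0.005, -0.974], [70, 0.041, -0.003, 0.005, -0.974], [70, 0.041, 0.001, 0.005, -0.974], [70, 0.041, 0.005, 0.005, -0.974], [70, 0.04, 0.009, 0.005, -0.974]],
])

```text
time: 6.37
tool_pos: [0.5939, 0.0948, 0.2081]
tool_rot: [-0.0, 0.387, 0.922, -0.0]
contact_force: [-0.2, -0.1, -1.0]
gripper_width: 0.703
grasp_force: 0.0
```

Call:
move_arm([
  [[70, 0.039, 0.014, 0.006, -0.974], [70, 0.038, 0.017, 0.005, -0.974], [70, 0.036, 0.021, 0.006, -0.974], [70, 0.033, 0.025, 0.005, -0.974], [70, 0.031, 0.028, 0.006, -0.974]],
])

```text
time: 6.78
tool_pos: [0.5407, 0.2076, 0.1915]
tool_rot: [-0.0, 0.141, 0.99, -0.0]
contact_force: [0.9, 1.0, -0.7]
gripper_width: 0.699
grasp_force: 0.0
```

Call:
move_arm([
  [[70, 0.028, 0.031, 0.005, -0.974], [70, 0.024, 0.034, 0.006, -0.974], [70, 0.021, 0.036, 0.005, -0.974], [70, 0, 0, 0.05, 0], [70, 0, 0, 0, 0]],
])

```text
time: 7.2
tool_pos: [0.5061, 0.2745, 0.1472]
tool_rot: [-0.004, -0.01, 1.0, -0.002]
contact_force: [-1.2, -0.4, -2.5]
gripper_width: 0.698
grasp_force: 0.0
```

```bash
cat >> h.py <<'E'
def reds(cam,box=(130,160,260,320)):
    im=grab_frame(cam)[:,:,::-1].copy(); cv2.imwrite('raw_%s.png'%cam,im)
    hsv=cv2.cvtColor(im,cv2.COLOR_BGR2HSV); m=(((hsv[...,0]<6)|(hsv[...,0]>172))&(hsv[...,1]>150)&(hsv[...,2]>60)).astype(np.uint8)
    n,l,S,c=cv2.connectedComponentsWithStats(m)
    for i in range(1,n):
        if S[i,4]>25 and box[0]<c[i,0]<box[2] and box[1]<c[i,1]<box[3]:
            ys,xs=np.where(l==i); P=np.array([world(cam,x,y,.027)[:2] for x,y in zip(xs,ys)])
            w,v=np.linalg.eigh(np.cov(P.T)); print(cam,c[i].round(1),S[i,4],P.mean(0).round(4),'ang',np.degrees(np.arctan2(v[1,1],v[0,1])).round(1))
E
python3 - <<'E'
from h import *
st(); reds('side',(150,220,310,345)); reds('top'); st()
E
```

```text
t 7.2 pos [0.5061 0.2745 0.1472] yaw -178.9 q6 -70.0 q5 74.2 w 0.698 F [-1.2 -0.4 -2.5] g 0.0
side [204.1 258.5] 128 [0.595  0.3011] ang 140.5
side [236.  270.4] 170 [0.5089 0.2733] ang 166.3
top [180.1 212.3] 1410 [0.5353 0.3413] ang 57.9
top [172.6 258.1] 1033 [0.4136 0.3546] ang 55.8
top [161.8 295.5] 66 [0.3157 0.3769] ang -154.0
t 7.3 pos [0.5084 0.2741 0.1508] yaw -179.0 q6 -70.0 q5 74.4 w 0.704 F [ 0.8 -0.2  0.8] g 0.0
```

Call:
move_arm([
  [[70, -0.005, 0, 0.05, 0], [70, 0, 0, 0.05, 0], [70, 0, 0, 0.05, 0], [70, 0, 0, 0.026, 0], [70, 0, 0, 0, 0]],
])

```text
time: 7.72
tool_pos: [0.5107, 0.2728, 0.0434]
tool_rot: [-0.003, -0.008, 1.0, -0.001]
contact_force: [-0.3, -0.8, -0.9]
gripper_width: 0.702
grasp_force: 0.0
```

Call:
move_arm([
  [[70, 0, 0, 0, 0], [0, 0, 0, 0, 0], [0, 0, 0, 0, 0], [0, 0, 0, 0, 0], [0, 0, 0, 0, 0]],
])

```text
time: 8.13
tool_pos: [0.5147, 0.2753, 0.0498]
tool_rot: [0.002, -0.009, 1.0, 0.001]
contact_force: [0.1, -0.4, 6.5]
gripper_width: 0.329
grasp_force: 60.1
```

Call:
move_arm([
  [[0, 0, 0, 0, 0], [0, 0, 0, -0.05, 0], [0, 0, 0, -0.06, 0], [0, 0, 0, -0.06, 0], [0, 0, 0, -0.06, 0]],
])

```text
time: 8.55
tool_pos: [0.5123, 0.2747, 0.1868]
tool_rot: [0.0, -0.009, 1.0, 0.0]
contact_force: [0.4, -0.2, -1.0]
gripper_width: 0.33
grasp_force: 59.3
```

Call:
move_arm([
  [[0, 0, 0, -0.06, 0], [0, 0, 0, -0.02, 0], [0, 0, 0, 0, 0], [0, 0, 0, 0, 0]],
])

```text
time: 8.88
tool_pos: [0.5127, 0.2748, 0.2331]
tool_rot: [0.001, -0.009, 1.0, 0.0]
contact_force: [0.9, -0.4, -1.0]
gripper_width: 0.328
grasp_force: 59.3
```

```bash
python3 - <<'E'
from h import *
st()
plan([(0,.6515,.072,.235,105,.036),(0,.6515,.072,.118,None,.035)])
E
```

```text
t 8.88 pos [0.5127 0.2748 0.2331] yaw -179.0 q6 -70.1 q5 82.2 w 0.328 F [ 0.9 -0.4 -1. ] g 59.3
[[[0,-0.017,-0.026,-0.0,0.974],[0,-0.02,-0.024,-0.0,0.974],[0,-0.022,-0.022,-0.0,0.974],[0,-0.025,-0.02,-0.0,0.974],[0,-0.026,-0.017,-0.0,0.975]]]
[[[0,-0.028,-0.015,-0.0,0.974],[0,-0.029,-0.012,-0.0,0.975],[0,-0.03,-0.008,-0.001,0.974],[0,-0.031,-0.005,-0.0,0.975],[0,-0.032,-0.002,-0.001,0.974]]]
[[[0,-0.032,0.001,-0.0,0.975],[0,-0.031,0.004,-0.001,0.974],[0,-0.031,0.007,-0.0,0.975],[0,-0.0,0.0,0.049,0.0],[0,-0.0,0.0,0.049,0.0]]]
[[[0,-0.0,0.0,0.048,0.0],[0,-0.0,0.0,0.049,0.0]]]
17 rows; end [0.6513 0.0721 0.1179] -255.0
```

Call:
move_arm([
  [[0, -0.017, -0.026, 0, 0.974], [0, -0.02, -0.024, 0, 0.974], [0, -0.022, -0.022, 0, 0.974], [0, -0.025, -0.02, 0, 0.974], [0, -0.026, -0.017, 0, 0.975]],
])

```text
time: 9.3
tool_pos: [0.5647, 0.1962, 0.2286]
tool_rot: [-0.003, 0.246, 0.969, -0.001]
contact_force: [0.0, -0.2, 0.1]
gripper_width: 0.329
grasp_force: 59.4
```

Call:
move_arm([
  [[0, -0.028, -0.015, 0, 0.974], [0, -0.029, -0.012, 0, 0.974], [0, -0.03, -0.008, 0, 0.974], [0, -0.031, -0.005, 0, 0.974], [0, -0.032, -0.002, 0, 0.974]],
])

```text
time: 9.72
tool_pos: [0.6181, 0.1184, 0.2285]
tool_rot: [-0.003, 0.483, 0.876, -0.002]
contact_force: [0.4, 0.0, -0.0]
gripper_width: 0.33
grasp_force: 59.4
```

Call:
move_arm([
  [[0, -0.032, 0.001, 0, 0.975], [0, -0.031, 0.004, 0, 0.974], [0, -0.031, 0.007, 0, 0.974], [0, 0, 0, 0, 0], [0, 0, 0, 0.05, 0]],
])

```text
time: 10.13
tool_pos: [0.6539, 0.0713, 0.2064]
tool_rot: [0.003, 0.609, 0.793, 0.002]
contact_force: [-0.0, -0.1, 1.8]
gripper_width: 0.33
grasp_force: 59.4
```

Call:
move_arm([
  [[0, 0, 0, 0.05, 0], [0, 0, 0, 0.05, 0], [0, 0, 0, 0.04, 0], [0, 0, 0, 0, 0], [0, 0, 0, 0, 0]],
])

```text
time: 10.55
tool_pos: [0.6484, 0.0725, 0.1148]
tool_rot: [-0.003, 0.608, 0.794, -0.002]
contact_force: [-0.0, -0.2, 0.5]
gripper_width: 0.328
grasp_force: 59.4
```

Call:
move_arm([
  [[55, 0, 0, 0, 0], [55, 0, 0, 0, 0], [55, 0, 0, 0, 0], [55, 0, 0, 0, 0]],
])

```text
time: 10.88
tool_pos: [0.6524, 0.0721, 0.1211]
tool_rot: [0.001, 0.609, 0.793, 0.001]
contact_force: [-0.5, -0.2, 0.5]
gripper_width: 0.55
grasp_force: 0.0
```

Call:
move_arm([
  [[55, 0, 0, -0.05, 0], [55, 0, 0, -0.05, 0], [55, 0, 0, -0.05, 0], [55, 0, 0, -0.03, 0], [55, 0, 0, 0, 0]],
])

```text
time: 11.3
tool_pos: [0.6543, 0.0721, 0.2349]
tool_rot: [0.005, 0.609, 0.793, 0.004]
contact_force: [0.1, -0.2, 0.1]
gripper_width: 0.551
grasp_force: 0.0
```

```bash
python3 - <<'E'
from h import *
st(); reds('side',(150,220,310,345)); reds('top')
plan([(70,.5965,.300,.17,133,.036),(70,.5965,.300,.13,None,.035),(70,1)])
E
```

```text
t 11.3 pos [0.6543 0.0721 0.2349] yaw 105.0 q6 -15.2 q5 82.1 w 0.551 F [ 0.1 -0.2  0.1] g 0.0
side [204.1 258.4] 129 [0.5951 0.301 ] ang 139.9
top [195.6 191.2] 107 [0.5932 0.3029] ang 134.8
[[[70,0.056,0.001,0.014,-0.666],[70,0.056,0.005,0.014,-0.666],[70,0.055,0.009,0.014,-0.666],[70,0.054,0.013,0.014,-0.666],[70,0.053,0.017,0.014,-0.667]]]
[[[70,0.052,0.02,0.014,-0.666],[70,0.051,0.024,0.014,-0.667],[70,-0.0,0.0,0.033,0.0],[70,-0.0,0.0,0.033,0.0],[70,0,0,0,0]]]
10 rows; end [0.5962 0.3001 0.1303] 133.0
```

Call:
move_arm([
  [[70, 0.056, 0.001, 0.013, -0.666], [70, 0.056, 0.005, 0.013, -0.666], [70, 0.055, 0.009, 0.013, -0.666], [70, 0.054, 0.013, 0.013, -0.666], [70, 0.053, 0.017, 0.013, -0.667]],
])

```text
time: 11.82
tool_pos: [0.61, 0.2358, 0.185]
tool_rot: [-0.001, 0.46, 0.888, -0.001]
contact_force: [-0.8, -0.2, 0.0]
gripper_width: 0.7
grasp_force: 0.0
```

Call:
move_arm([
  [[70, 0.052, 0.02, 0.013, -0.666], [70, 0.051, 0.024, 0.013, -0.667], [70, 0, 0, 0.03, 0], [70, 0, 0, 0, 0], [70, 0, 0, 0, 0]],
])

```text
time: 12.23
tool_pos: [0.5936, 0.2995, 0.1509]
tool_rot: [-0.002, 0.399, 0.917, -0.002]
contact_force: [0.2, -0.0, 0.1]
gripper_width: 0.7
grasp_force: 0.0
```

```bash
python3 - <<'E'
from h import *
st(); reds('side',(150,220,310,345))
E
```

```text
t 12.23 pos [0.5936 0.2995 0.1509] yaw 133.0 q6 -22.6 q5 75.6 w 0.7 F [ 0.2 -0.   0.1] g 0.0
side [204.1 258.4] 129 [0.5951 0.301 ] ang 139.9
```

Call:
move_arm([
  [[70, 0, 0, 0.05, 0], [70, 0, 0, 0.05, 0], [70, 0, 0, 0.05, 0], [70, 0, 0, 0.028, 0], [70, 0, 0, 0, 0]],
])

```text
time: 12.7
tool_pos: [0.5931, 0.2975, 0.0428]
tool_rot: [-0.003, 0.4, 0.917, -0.003]
contact_force: [-0.6, -1.3, -1.1]
gripper_width: 0.7
grasp_force: 0.0
```

Call:
move_arm([
  [[70, 0, 0, 0, 0], [0, 0, 0, 0, 0], [0, 0, 0, 0, 0], [0, 0, 0, 0, 0], [0, 0, 0, 0, 0]],
])

```text
time: 13.12
tool_pos: [0.5976, 0.3006, 0.0507]
tool_rot: [0.002, 0.399, 0.917, 0.002]
contact_force: [-0.9, -1.4, 5.3]
gripper_width: 0.331
grasp_force: 60.5
```

Call:
move_arm([
  [[0, 0, 0, 0, 0], [0, 0, 0, -0.05, 0], [0, 0, 0, -0.06, 0], [0, 0, 0, -0.06, 0], [0, 0, 0, -0.06, 0]],
])

```text
time: 13.53
tool_pos: [0.5953, 0.3001, 0.1875]
tool_rot: [0.0, 0.399, 0.917, 0.0]
contact_force: [0.4, 0.8, -0.6]
gripper_width: 0.327
grasp_force: 59.7
```

Call:
move_arm([
  [[0, 0, 0, -0.06, 0], [0, 0, 0, -0.02, 0], [0, 0, 0, 0, 0], [0, 0, 0, 0, 0]],
])

```text
time: 13.87
tool_pos: [0.5956, 0.3002, 0.2339]
tool_rot: [0.0, 0.399, 0.917, 0.0]
contact_force: [-0.2, -0.2, -1.6]
gripper_width: 0.328
grasp_force: 59.7
```

```bash
python3 - <<'E'
from h import *
st()
plan([(0,.67,-.014,.232,105,.036),(0,.67,-.014,.118,None,.035)])
E
```

```text
t 13.87 pos [0.5956 0.3002 0.2339] yaw 133.0 q6 -22.6 q5 82.8 w 0.328 F [-0.2 -0.2 -1.6] g 59.7
[[[0,-0.052,-0.03,0.0,0.519],[0,-0.053,-0.027,0.0,0.519],[0,-0.055,-0.024,0.0,0.518],[0,-0.056,-0.021,0.001,0.519],[0,-0.057,-0.017,0.0,0.518]]]
[[[0,-0.058,-0.014,0.001,0.519],[0,-0.059,-0.011,0.0,0.518],[0,-0.059,-0.009,0.001,0.519],[0,-0.06,-0.005,0.0,0.518],[0,0.0,0.0,0.048,0.0]]]
[[[0,0.0,0.0,0.047,0.0],[0,0.0,0.0,0.048,0.0],[0,0.0,0.0,0.047,0.0]]]
13 rows; end [ 0.67   -0.0142  0.1181] 105.0
```

Call:
move_arm([
  [[0, -0.052, -0.03, 0, 0.519], [0, -0.053, -0.027, 0, 0.519], [0, -0.055, -0.024, 0, 0.519], [0, -0.056, -0.021, 0, 0.519], [0, -0.057, -0.017, 0, 0.519]],
])

```text
time: 14.28
tool_pos: [0.635, 0.1239, 0.2291]
tool_rot: [-0.003, 0.52, 0.854, -0.002]
contact_force: [0.7, 0.1, -0.2]
gripper_width: 0.327
grasp_force: 59.7
```

Call:
move_arm([
  [[0, -0.058, -0.014, 0, 0.519], [0, -0.059, -0.011, 0, 0.519], [0, -0.059, -0.009, 0, 0.519], [0, -0.06, -0.005, 0, 0.519], [0, 0, 0, 0, 0]],
])

```text
time: 14.7
tool_pos: [0.6691, -0.0201, 0.229]
tool_rot: [-0.002, 0.612, 0.791, -0.003]
contact_force: [0.4, 0.6, 0.1]
gripper_width: 0.326
grasp_force: 59.7
```

Call:
move_arm([
  [[0, 0, 0, 0.05, 0], [0, 0, 0, 0.05, 0], [0, 0, 0, 0.05, 0], [0, 0, 0, 0.04, 0], [0, 0, 0, 0, 0]],
])

```text
time: 15.12
tool_pos: [0.6634, -0.0132, 0.1085]
tool_rot: [-0.008, 0.609, 0.793, -0.004]
contact_force: [-1.0, 0.7, -2.0]
gripper_width: 0.327
grasp_force: 59.7
```

Call:
move_arm([
  [[0, 0, 0, 0, 0], [55, 0, 0, 0, 0], [55, 0, 0, 0, 0], [55, 0, 0, 0, 0], [55, 0, 0, 0, 0]],
])

```text
time: 15.53
tool_pos: [0.671, -0.0144, 0.1217]
tool_rot: [0.001, 0.609, 0.793, 0.001]
contact_force: [-1.1, -0.3, 0.4]
gripper_width: 0.546
grasp_force: 0.0
```

Call:
move_arm([
  [[55, 0, 0, -0.05, 0], [55, 0, 0, -0.05, 0], [55, 0, 0, -0.05, 0], [55, 0, 0, -0.03, 0], [55, 0, 0, 0, 0]],
])

```text
time: 15.95
tool_pos: [0.6729, -0.0146, 0.2357]
tool_rot: [0.005, 0.609, 0.793, 0.003]
contact_force: [-0.1, 0.1, 1.4]
gripper_width: 0.552
grasp_force: 0.0
```

```bash
python3 - <<'E'
from h import *
st()
plan([(100,.47,.12,.25,150,.038)])
E
```

```text
t 15.95 pos [ 0.6729 -0.0146  0.2357] yaw 105.0 q6 -22.6 q5 82.4 w 0.552 F [-0.1  0.1  1.4] g 0.0
[[[100,0.038,-0.034,-0.003,-0.938],[100,0.041,-0.03,-0.003,-0.938],[100,0.044,-0.025,-0.003,-0.938],[100,0.046,-0.021,-0.003,-0.938],[100,0.048,-0.016,-0.003,-0.938]]]
[[[100,0.049,-0.012,-0.003,-0.938],[100,0.05,-0.007,-0.003,-0.938],[100,0.051,-0.002,-0.003,-0.938]]]
8 rows; end [0.47   0.1197 0.2501] 150.0
```

Call:
move_arm([
  [[100, 0.038, -0.034, -0.003, -0.938], [100, 0.041, -0.03, -0.003, -0.938], [100, 0.044, -0.025, -0.003, -0.938], [100, 0.046, -0.021, -0.003, -0.938], [100, 0.048, -0.016, -0.003, -0.938]],
])

```text
time: 16.37
tool_pos: [0.5417, 0.0706, 0.2359]
tool_rot: [-0.0, 0.396, 0.918, -0.0]
contact_force: [0.1, 0.4, 0.1]
gripper_width: 0.999
grasp_force: 0.0
```

Call:
move_arm([
  [[100, 0.049, -0.012, -0.003, -0.938], [100, 0.05, -0.007, -0.003, -0.938], [100, 0.051, -0.002, -0.003, -0.938], [100, 0, 0, 0, 0], [100, 0, 0, 0, 0]],
])

```text
time: 16.78
tool_pos: [0.4661, 0.1207, 0.2419]
tool_rot: [0.001, 0.258, 0.966, 0.0]
contact_force: [0.4, 0.6, 0.3]
gripper_width: 1.0
grasp_force: 0.0
```

```bash
python3 - <<'E'
from h import *
st()
for c in('top','side'): cv2.imwrite('raw_%s.png'%c,grab_frame(c)[:,:,::-1])
a=cv2.imread('raw_top.png'); b=cv2.imread('raw_side.png')
z=lambda im,x,y,w,h,s: cv2.resize(im[y:y+h,x:x+w],None,fx=s,fy=s,interpolation=cv2.INTER_CUBIC)
A=np.hstack([z(a,250,110,100,100,4),z(a,385,240,50,50,8)])
B=np.hstack([z(b,240,160,80,40,5),z(b,375,180,80,40,5)])
cv2.imwrite('pics/z2.png',np.vstack([A,B]))
E
```

```text
t 16.78 pos [0.4661 0.1207 0.2419] yaw 150.1 q6 -54.4 q5 84.8 w 1.0 F [0.4 0.6 0.3] g 0.0
```

View pics/z2.png

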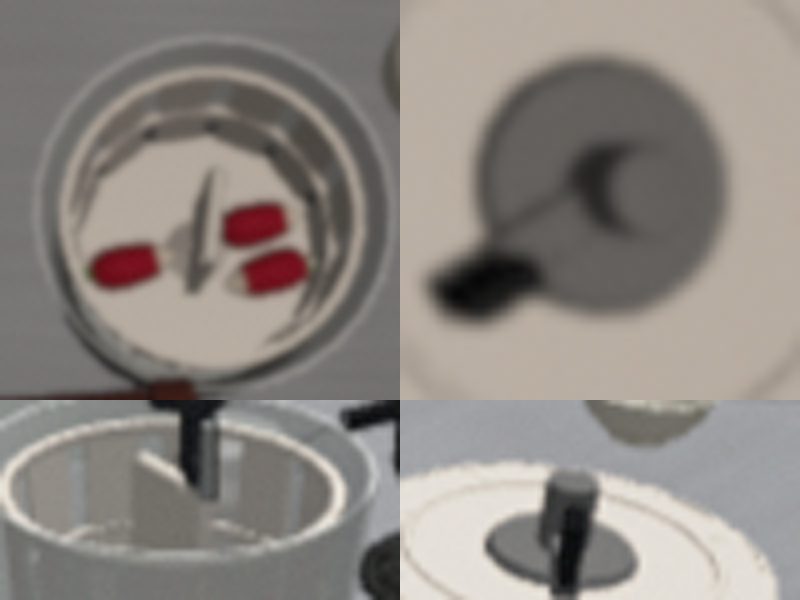

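All three radishes lie flat in the basket (reds at zoom (125,266), (255,224), (275,272)). The lid's boss is at (603,185) and its handle at (485,285) in the 8x crop.

```bash
python3 - <<'E'
from h import *
def wk(cam,u,v,z,k=.06):
    f,cx,cy,R,t=par(cam); p=np.array([(u-cx)/f,(v-cy)/f]); p=p*(1+k*(p@p)); d=R.T@np.r_[p,1]; o=-R.T@t; return (o+d*(z-o[2])/d[2])[:2].round(4)
ang=lambda d: np.degrees(np.arctan2(d[1],d[0])).round(1)
p=wk('top',250+215/4,110+165/4,.147);q=wk('top',250+207/4,110+265/4,.147); print('fin +y edge',p,q,ang(p-q),np.linalg.norm(p-q))
p=wk('side',240+142/5,160+55/5,.147); print('fin end side',p)
for k in(0,.067):
    b=wk('top',410.4,263.1,.031,k); h=wk('top',395.6,275.6,.072,k); print('boss',b,'handle',h,ang(h-b),np.linalg.norm(h-b))
    # rim basket / bowl
    L=wk('top',250+38/4,110+210/4,.15,k);R=wk('top',250+392/4,110+210/4,.15,k); T=wk('top',250+212/4,110+35/4,.15,k);print('bowl',(L+R)/2,np.linalg.norm(L-R),T)
bs=wk('side',375+161/5,160+20+(552-400)/5,.031,.04); hb=wk('side',375+172/5,180+(480-400)/5,.073,.04); hd=wk('side',375+172/5,180+(505-400)/5,.081,.04); print('side boss',bs,'hub',hb,'handle',hd,ang(hd-bs))
E
```

```text
fin +y edge [0.6836 0.0256] [0.6216 0.0291] -3.2 0.06209871174187105
fin end side [0.6749 0.0291]
boss [ 0.4184 -0.2775] handle [ 0.3866 -0.2239] 120.7 0.06232335035923537
bowl [0.65485 0.025  ] 0.2143383540106623 [0.7636 0.0296]
boss [ 0.4171 -0.2808] handle [ 0.3853 -0.2264] 120.3 0.06301269713319692
bowl [0.6551 0.0247] 0.21494892416571895 [0.7644 0.0293]
side boss [ 0.4097 -0.2664] hub [ 0.4146 -0.273 ] handle [ 0.3897 -0.232 ] 120.2
```

```bash
cat > circ.py <<'E'
from h import *
from scipy.ndimage import map_coordinates
from scipy.optimize import minimize
K={'top':.06,'side':.04}
def proj(cam,X,k):
    f,cx,cy,R,t=par(cam); p=X@R.T+t; q=p[:,:2]/p[:,2:]; q=q/(1+k*(q**2).sum(1)[:,None]); return f*q+[cx,cy]
def grad(im):
    g=cv2.GaussianBlur(cv2.cvtColor(im,cv2.COLOR_BGR2GRAY).astype(np.float32),(0,0),.8); return np.hypot(cv2.Sobel(g,5,1,0),cv2.Sobel(g,5,0,1))
def best(cam,im,c0,z,r,sc=1.,arc=(0,360),free_r=True):
    G=np.minimum(grad(im),60); a=np.radians(np.arange(*arc,1.5)); C=par(cam)
    def cost(p):
        X=np.c_[p[0]+p[2]*np.cos(a),p[1]+p[2]*np.sin(a),np.full(len(a),z)]; q=proj(cam,X,K[cam])*sc
        return -map_coordinates(G,[q[:,1],q[:,0]],order=1).mean()
    g=[(cost((c0[0]+dx,c0[1]+dy,r+dr)),dx,dy,dr) for dx in np.arange(-.012,.0121,.002) for dy in np.arange(-.012,.0121,.002) for dr in((-.004,-.002,0,.002) if free_r else (0,))]
    g=min(g); s=minimize(cost,(c0[0]+g[1],c0[1]+g[2],r+g[3]),method='Nelder-Mead',options=dict(initial_simplex=np.array([(c0[0]+g[1],c0[1]+g[2],r+g[3])]*4)+np.vstack([np.zeros(3),np.eye(3)*.001])))
    print(cam,'z',z,'centre',s.x[:2].round(4),'r',s.x[2].round(4),'score',round(-s.fun,1))
E
python3 - <<'E'
from circ import *
t0=cv2.resize(cv2.imread('pics/top0.png'),(560,420),interpolation=cv2.INTER_AREA); s0=cv2.resize(cv2.imread('pics/side0.png'),(560,420),interpolation=cv2.INTER_AREA)
t1=cv2.imread('raw_top.png'); s1=cv2.imread('raw_side.png')
print('bowl'); best('top',t0,(.653,.0255),.15,.110); best('side',s0,(.653,.0255),.15,.110)
print('basket rim'); best('top',t0,(.653,.0255),.137,.0935); best('side',s0,(.653,.0255),.137,.0935)
print('lid'); best('top',t1,(.417,-.278),.023,.1215); best('side',s1,(.417,-.278),.0,.1215,arc=(45,230)); 
print('lid boss'); best('top',t1,(.417,-.278),.031,.040); best('side',s1,(.417,-.278),.031,.04)
print('mat'); best('top',t1,(.642,-.231),.004,.080); best('side',s1,(.642,-.231),.004,.08)
print('bell'); best('top',t0,(.4296,.024),.004,.043); best('side',s0,(.4296,.024),.004,.043)
E
```

```text
bowl
top z 0.15 centre [0.6546 0.0261] r 0.1047 score 57.4
side z 0.15 centre [0.6459 0.034 ] r 0.1058 score 56.5
basket rim
top z 0.137 centre [0.6568 0.0257] r 0.0947 score 60.0
side z 0.137 centre [0.6564 0.0251] r 0.0968 score 59.7
lidTraceback (most recent call last):
  File "<stdin>", line 6, in <module>
  File "circ.py", line 14, in best
    g=[(cost((c0[0]+dx,c0[1]+dy,r+dr)),dx,dy,dr) for dx in np.arange(-.012,.0121,.002) for dy in np.arange(-.012,.0121,.002) for dr in((-.004,-.002,0,.002) if free_r else (0,))]
        ~~~~^^^^^^^^^^^^^^^^^^^^^^^^^^
  File "circ.py", line 12, in cost
    X=np.c_[p[0]+p[2]*np.cos(a),p[1]+p[2]*np.sin(a),np.full(len(a),z)]; q=proj(cam,X,K[cam])*sc
                                                                          ~~~~^^^^^^^^^^^^^^
  File "circ.py", line 6, in proj
    f,cx,cy,R,t=par(cam); p=X@R.T+t; q=p[:,:2]/p[:,2:]; q=q/(1+k*(q**2).sum(1)[:,None]); return f*q+[cx,cy]
                ~~~^^^^^
  File "h.py", line 9, in par
    c=get_calibration(cam); f=210/np.tan(np.radians(c['vertical_fov'])/2)
ValueError: time passes only in moves, steps and waits
```

```bash
sed -i 's/^def par/import functools\n@functools.lru_cache(None)\ndef par/' h.py; sed -i 's/grad(im),60/grad(im),250/' circ.py
python3 - <<'E'
from circ import *
t0=cv2.resize(cv2.imread('pics/top0.png'),(560,420),interpolation=cv2.INTER_AREA); s0=cv2.resize(cv2.imread('pics/side0.png'),(560,420),interpolation=cv2.INTER_AREA)
t1=cv2.imread('raw_top.png'); s1=cv2.imread('raw_side.png')
print('bowl'); best('top',t0,(.653,.0255),.15,.110); best('side',s0,(.653,.0255),.15,.110)
print('basket rim'); best('top',t0,(.653,.0255),.137,.0935); best('side',s0,(.653,.0255),.137,.0935)
print('lid'); best('top',t1,(.417,-.278),.023,.1215); best('side',s1,(.417,-.278),.0,.1215,arc=(45,230)); 
print('lid boss'); best('top',t1,(.417,-.278),.031,.040); best('side',s1,(.417,-.278),.031,.04)
print('mat'); best('top',t1,(.642,-.231),.004,.080); best('side',s1,(.642,-.231),.004,.08)
print('bell'); best('top',t0,(.4296,.024),.004,.043); best('side',s0,(.4296,.024),.004,.043)
E
```

```text
bowl
top z 0.15 centre [0.6547 0.0264] r 0.1046 score 81.5
side z 0.15 centre [0.646  0.0349] r 0.105 score 102.3
basket rim
top z 0.137 centre [0.6561 0.0261] r 0.0946 score 131.7
side z 0.137 centre [0.6536 0.0344] r 0.0889 score 147.0
lid
top z 0.023 centre [ 0.4177 -0.2818] r 0.1197 score 136.1
side z 0.0 centre [ 0.4176 -0.2766] r 0.1213 score 100.5
lid boss
top z 0.031 centre [ 0.418 -0.278] r 0.0435 score 185.4
side z 0.031 centre [ 0.4128 -0.268 ] r 0.0436 score 229.9
mat
top z 0.004 centre [ 0.6431 -0.2332] r 0.0799 score 177.4
side z 0.004 centre [ 0.6377 -0.227 ] r 0.0793 score 244.9
bell
top z 0.004 centre [0.4292 0.0231] r 0.044 score 100.9
side z 0.004 centre [0.4269 0.0277] r 0.044 score 176.5
```

```bash
python3 - <<'E'
from h import *
plan([(53,.4165,-.276,.2,210.5,.036),(53,.4165,-.276,.13,None,.035),(53,2)])
E
```

```text
[[[53,-0.021,-0.051,0.006,-0.841],[53,-0.017,-0.053,0.006,-0.841],[53,-0.012,-0.054,0.006,-0.841],[53,-0.007,-0.055,0.006,-0.841],[53,-0.003,-0.055,0.006,-0.841]]]
[[[53,0.002,-0.055,0.006,-0.841],[53,0.007,-0.055,0.006,-0.841],[53,0.012,-0.054,0.006,-0.841],[53,0.017,-0.053,0.005,-0.841],[53,0.022,-0.051,0.006,-0.841]]]
[[[53,0.026,-0.049,0.005,-0.841],[53,0.03,-0.047,0.006,-0.841],[53,-0.0,-0.0,0.058,0.0],[53,-0.0,-0.0,0.058,0.0],[53,0,0,0,0]]]
[[[53,0,0,0,0]]]
16 rows; end [ 0.4164 -0.2759  0.1303] 210.5
```

Call:
move_arm([
  [[53, -0.021, -0.051, 0.006, -0.841], [53, -0.017, -0.053, 0.006, -0.841], [53, -0.012, -0.054, 0.006, -0.841], [53, -0.007, -0.055, 0.006, -0.841], [53, -0.003, -0.055, 0.006, -0.841]],
])

```text
time: 17.3
tool_pos: [0.446, -0.0469, 0.2237]
tool_rot: [0.0, 0.04, 0.999, -0.0]
contact_force: [0.6, -0.1, -0.2]
gripper_width: 0.528
grasp_force: 0.0
```

Call:
move_arm([
  [[53, 0.002, -0.055, 0.006, -0.841], [53, 0.007, -0.055, 0.006, -0.841], [53, 0.012, -0.054, 0.006, -0.841], [53, 0.017, -0.053, 0.006, -0.841], [53, 0.022, -0.051, 0.006, -0.841]],
])

```text
time: 17.72
tool_pos: [0.4245, -0.2124, 0.2056]
tool_rot: [0.0, -0.179, 0.984, -0.0]
contact_force: [0.1, 0.5, -0.4]
gripper_width: 0.528
grasp_force: 0.0
```

Call:
move_arm([
  [[53, 0.026, -0.049, 0.006, -0.841], [53, 0.03, -0.047, 0.006, -0.841], [53, 0, 0, 0.055, 0], [53, 0, 0, 0.055, 0], [53, 0, 0, 0, 0]],
])

```text
time: 18.13
tool_pos: [0.4126, -0.2745, 0.1255]
tool_rot: [-0.004, -0.262, 0.965, 0.005]
contact_force: [-1.3, 1.6, -0.9]
gripper_width: 0.533
grasp_force: 0.0
```

Call:
move_arm([
  [[53, 0, 0, 0, 0], [53, 0, 0, 0, 0]],
])

```text
time: 18.3
tool_pos: [0.4169, -0.2765, 0.1339]
tool_rot: [0.0, -0.263, 0.965, -0.001]
contact_force: [-0.3, -0.7, 0.7]
gripper_width: 0.533
grasp_force: 0.0
```

```bash
python3 - <<'E'
from h import *
st(); save('side','s3.png',(320,130,480,250),5); st()
for P in [(.418,-.279,.073),(.413,-.270,.073)]: print((pix('side',P)-[320,130])*5)
E
```

```text
t 18.3 pos [ 0.4169 -0.2765  0.1339] yaw -149.5 q6 -162.6 q5 72.7 w 0.533 F [-0.3 -0.7  0.7] g 0.0
t 18.35 pos [ 0.4175 -0.2767  0.1349] yaw -149.5 q6 -162.6 q5 72.7 w 0.53 F [ 0.9 -0.5  0.7] g 0.0
[450.5 324.5]
[449.  332.5]
```

View pics/s3.png

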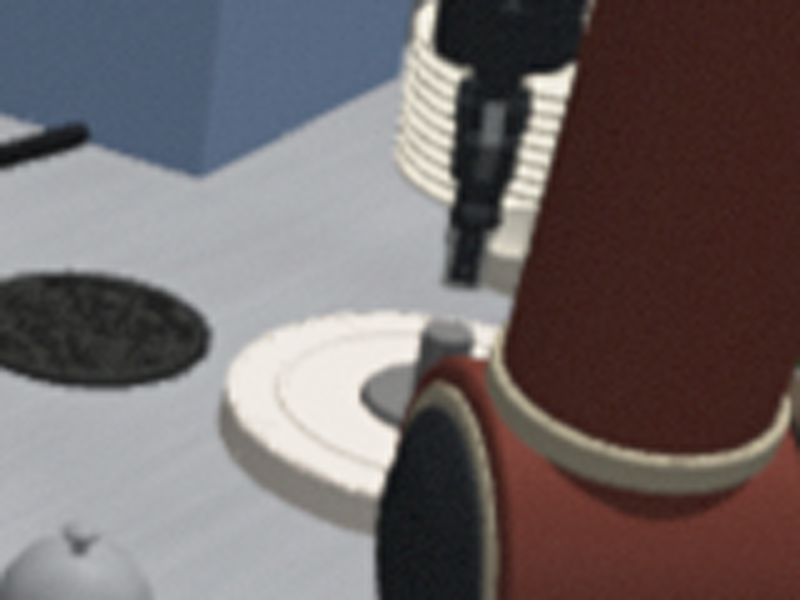

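The hub top is at (447,328), within a few mm of the tool axis. I'll descend for the centring grasp.

Call:
move_arm([
  [[53, 0, 0, 0.03, 0], [53, 0, 0, 0.03, 0], [53, 0, 0, 0.028, 0], [53, 0, 0, 0, 0], [53, 0, 0, 0, 0]],
])

```text
time: 18.77
tool_pos: [0.417, -0.2759, 0.0812]
tool_rot: [0.0, -0.264, 0.965, -0.001]
contact_force: [-0.2, 0.7, 0.8]
gripper_width: 0.53
grasp_force: 0.0
```

Call:
move_arm([
  [[45, 0, 0, 0, 0], [42, 0, 0, 0, 0], [39, 0, 0, 0, 0], [37, 0, 0, 0, 0], [36, 0, 0, 0, 0]],
])

```text
time: 19.18
tool_pos: [0.4174, -0.2767, 0.0814]
tool_rot: [0.001, -0.263, 0.965, -0.002]
contact_force: [1.1, -1.5, 1.2]
gripper_width: 0.362
grasp_force: 1.2
```

Call:
move_arm([
  [[34, 0, 0, 0, 0], [30, 0, 0, 0, 0], [30, 0, 0, 0, 0], [45, 0, 0, 0, 0], [50, 0, 0, 0, 0]],
])

```text
time: 19.6
tool_pos: [0.4159, -0.2752, 0.0795]
tool_rot: [-0.0, -0.263, 0.965, 0.001]
contact_force: [-0.4, 0.2, 0.2]
gripper_width: 0.498
grasp_force: 0.0
```

```bash
python3 - <<'E'
from h import *
st()
E
```

```text
t 19.6 pos [ 0.4159 -0.2752  0.0795] yaw -149.5 q6 -162.6 q5 66.8 w 0.498 F [-0.4  0.2  0.2] g 0.0
```

Call:
move_arm([
  [[50, 0, 0, -0.04, 0], [75, 0, 0, -0.04, 1], [75, 0, 0, 0, 1], [75, 0, 0, 0, 1], [75, 0, 0, 0, 1]],
])

```text
time: 20.02
tool_pos: [0.416, -0.2752, 0.1276]
tool_rot: [-0.0, -0.055, 0.999, 0.001]
contact_force: [0.7, 0.1, -0.1]
gripper_width: 0.753
grasp_force: 0.0
```

Call:
move_arm([
  [[75, 0, 0, 0, 1], [75, 0, 0, 0, 1], [75, 0, 0, 0, 1], [75, 0, 0, 0, 1], [75, 0, 0, 0, 1]],
])

```text
time: 20.43
tool_pos: [0.4156, -0.2749, 0.1268]
tool_rot: [-0.001, 0.206, 0.979, 0.001]
contact_force: [-0.1, 0.7, 0.2]
gripper_width: 0.755
grasp_force: 0.0
```

Call:
move_arm([
  [[75, 0, 0, 0, 1], [75, 0, 0, 0, 1], [75, 0, 0, 0, 1], [75, 0, 0, 0, 1], [75, 0, 0, 0, 1]],
])

```text
time: 20.85
tool_pos: [0.4156, -0.2749, 0.1268]
tool_rot: [-0.001, 0.452, 0.892, 0.0]
contact_force: [-0.7, -0.0, 0.4]
gripper_width: 0.75
grasp_force: 0.0
```

Call:
move_arm([
  [[75, 0, 0, 0, 1], [75, 0, 0, 0, 0], [75, 0, 0, 0, 0]],
])

```text
time: 21.1
tool_pos: [0.4158, -0.2751, 0.1271]
tool_rot: [-0.001, 0.495, 0.869, 0.0]
contact_force: [0.5, -0.7, 0.1]
gripper_width: 0.746
grasp_force: 0.0
```

```bash
python3 - <<'E'
from h import *
st()
E
```

```text
t 21.1 pos [ 0.4158 -0.2751  0.1271] yaw 120.7 q6 -72.8 q5 72.2 w 0.746 F [ 0.5 -0.7  0.1] g 0.0
```

Call:
move_arm([
  [[75, 0, 0, 0.03, 0], [75, 0, 0, 0.03, 0], [75, 0, 0, 0.03, 0], [75, 0, 0, 0.017, 0], [75, 0, 0, 0, 0]],
])

```text
time: 21.52
tool_pos: [0.4145, -0.274, 0.0607]
tool_rot: [-0.003, 0.495, 0.869, 0.001]
contact_force: [0.1, 0.1, 0.8]
gripper_width: 0.748
grasp_force: 0.0
```

Call:
move_arm([
  [[60, 0, 0, 0, 0], [48, 0, 0, 0, 0], [42, 0, 0, 0, 0], [39, 0, 0, 0, 0], [36, 0, 0, 0, 0]],
])

```text
time: 21.93
tool_pos: [0.4173, -0.276, 0.0649]
tool_rot: [0.001, 0.496, 0.868, 0.0]
contact_force: [1.4, 1.0, 1.8]
gripper_width: 0.366
grasp_force: 0.8
```

Call:
move_arm([
  [[34, 0, 0, 0, 0], [30, 0, 0, 0, 0], [0, 0, 0, 0, 0], [0, 0, 0, 0, 0], [0, 0, 0, 0, 0]],
])

```text
time: 22.35
tool_pos: [0.4173, -0.2761, 0.0651]
tool_rot: [0.001, 0.496, 0.868, 0.0]
contact_force: [0.6, 1.2, 5.8]
gripper_width: 0.333
grasp_force: 58.7
```

```bash
python3 - <<'E'
from h import *
st()
E
```

```text
t 22.35 pos [ 0.4173 -0.2761  0.0651] yaw 120.5 q6 -72.6 q5 64.9 w 0.333 F [0.6 1.2 5.8] g 58.7
```

```bash
python3 - <<'E'
from h import *
plan([(0,.4173,-.2761,.245,None,.02),(0,.6525,.027,.245,176.7,.03),(0,2)])
E
```

```text
[[[0,0.0,0.0,-0.033,0.0],[0,0.0,0.0,-0.033,0.0],[0,0.0,0.0,-0.033,0.0],[0,0.0,0.0,-0.033,0.0],[0,0.0,0.0,-0.034,0.0]]]
[[[0,0.0,0.0,-0.033,0.0],[0,0.0,0.0,-0.034,0.0],[0,0.0,0.0,-0.033,0.0],[0,0.0,0.0,-0.034,0.0],[0,0.018,0.046,0.0,-0.72]]]
[[[0,0.015,0.047,0.0,-0.72],[0,0.011,0.048,0.0,-0.72],[0,0.007,0.049,0.0,-0.72],[0,0.004,0.049,0.0,-0.72],[0,0.0,0.049,0.0,-0.72]]]
[[[0,-0.004,0.049,0.0,-0.72],[0,-0.007,0.049,0.0,-0.72],[0,-0.011,0.048,0.0,-0.72],[0,-0.014,0.047,0.0,-0.72],[0,-0.018,0.046,0.0,-0.719]]]
[[[0,-0.022,0.044,0.0,-0.72],[0,-0.024,0.042,0.0,-0.719],[0,0,0,0,0],[0,0,0,0,0]]]
24 rows; end [0.6523 0.0271 0.2451] 176.7
```

Call:
move_arm([
  [[0, 0, 0, -0.02, 0], [0, 0, 0, -0.033, 0], [0, 0, 0, -0.033, 0], [0, 0, 0, -0.034, 0], [0, 0, 0, -0.034, 0]],
])

```text
time: 22.77
tool_pos: [0.4149, -0.2747, 0.1555]
tool_rot: [-0.002, 0.496, 0.868, 0.0]
contact_force: [0.2, 0.2, -6.3]
gripper_width: 0.334
grasp_force: 60.3
```

Call:
move_arm([
  [[0, 0, 0, -0.034, 0], [0, 0, 0, -0.034, 0], [0, 0, 0, -0.034, 0], [0, 0, 0, -0.034, 0], [0, 0, 0, -0.01, 0]],
])

```text
time: 23.18
tool_pos: [0.4166, -0.2761, 0.2464]
tool_rot: [0.001, 0.496, 0.868, -0.001]
contact_force: [0.3, -0.1, -4.3]
gripper_width: 0.335
grasp_force: 60.4
```

Call:
move_arm([
  [[0, 0.018, 0.046, 0, -0.72], [0, 0.015, 0.047, 0, -0.72], [0, 0.011, 0.048, 0, -0.72], [0, 0.007, 0.049, 0, -0.72], [0, 0.004, 0.049, 0, -0.72]],
])

```text
time: 23.6
tool_pos: [0.5066, -0.1573, 0.2415]
tool_rot: [-0.002, 0.323, 0.946, -0.0]
contact_force: [0.7, -0.2, -5.9]
gripper_width: 0.332
grasp_force: 60.9
```

Call:
move_arm([
  [[0, 0, 0.049, 0, -0.72], [0, -0.004, 0.049, 0, -0.72], [0, -0.007, 0.049, 0, -0.72], [0, -0.011, 0.048, 0, -0.72], [0, -0.014, 0.047, 0, -0.72]],
])

```text
time: 24.02
tool_pos: [0.5968, -0.0406, 0.2412]
tool_rot: [-0.002, 0.139, 0.99, -0.0]
contact_force: [0.1, -0.7, -5.7]
gripper_width: 0.33
grasp_force: 60.9
```

Call:
move_arm([
  [[0, -0.018, 0.046, 0, -0.72], [0, -0.022, 0.044, 0, -0.72], [0, -0.024, 0.042, 0, -0.72], [0, 0, 0, 0, 0], [0, 0, 0, 0, 0]],
])

```text
time: 24.43
tool_pos: [0.6507, 0.0288, 0.241]
tool_rot: [-0.002, 0.028, 1.0, -0.0]
contact_force: [-0.5, -1.9, -6.1]
gripper_width: 0.333
grasp_force: 61.2
```

Call:
move_arm([
  [[0, 0, 0, 0, 0], [0, 0, 0, 0, 0]],
])

```text
time: 24.6
tool_pos: [0.6505, 0.0269, 0.2424]
tool_rot: [-0.001, 0.029, 1.0, -0.0]
contact_force: [0.2, -0.0, -6.8]
gripper_width: 0.335
grasp_force: 61.2
```

```bash
python3 - <<'E'
from h import *
st(); save('side','s4.png',(210,100,350,240),4.2); st()
E
```

```text
t 24.6 pos [0.6505 0.0269 0.2424] yaw 176.6 q6 -90.8 q5 83.6 w 0.335 F [ 0.2 -0.  -6.8] g 61.2
t 24.65 pos [0.6506 0.0268 0.2428] yaw 176.6 q6 -90.8 q5 83.6 w 0.332 F [ 1.   0.2 -5.2] g 61.2
```

View pics/s4.png

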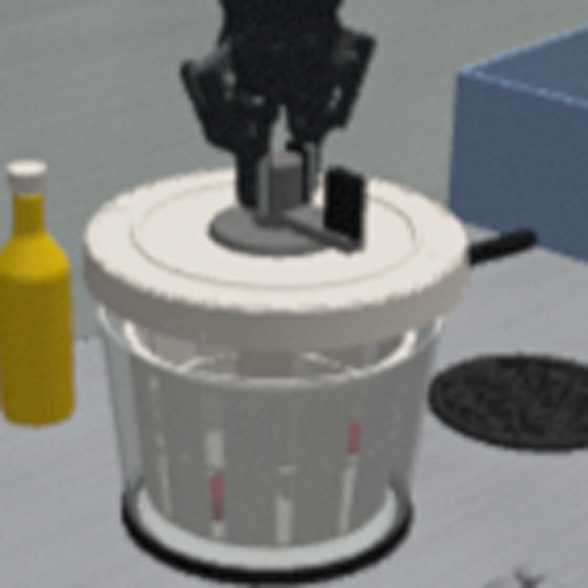

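The lid hangs level over the bowl with its crank handle towards the robot. In the image the lid's middle is at about 277 and the bowl rim's at about 272, so the bowl lies about 3 mm to the image left. I'll check depth with fits in the same picture.

```bash
python3 - <<'E'
from circ import *
im=cv2.imread('raw_side.png')
K['side']=0.0
best('side',im,(.6506,.0268),.1775,.1215,arc=(55,220),free_r=False)
best('side',im,(.6526,.029),.150,.110,arc=(70,205),free_r=False)
best('side',im,(.6526,.029),.150,.107,arc=(70,205),free_r=False)
for a in(100,137,170):
    a=np.radians(a); d=np.array([np.cos(a),np.sin(a),0])
    print((pix('side',np.array([.6506,.0268,.1775])+.1215*d)-[210,100])*4.2,(pix('side',np.array([.6526,.029,.15])+.11*d)-[210,100])*4.2)
E
```

```text
side z 0.1775 centre [0.6438 0.0342] r 0.1171 score 72.2
side z 0.15 centre [0.6368 0.0426] r 0.0962 score 142.8
side z 0.15 centre [0.6368 0.0426] r 0.0962 score 142.8
[147.   327.18] [155.4  362.88]
[272.16 347.76] [266.28 381.78]
[386.4 336. ] [367.92 370.86]
```

Call:
move_arm([
  [[0, -0.003, 0.003, 0.01, 0], [0, 0, 0, 0.015, 0], [0, 0, 0, 0.012, 0], [0, 0, 0, 0, 0], [0, 0, 0, 0, 0]],
])

```text
time: 25.07
tool_pos: [0.6525, 0.0292, 0.2198]
tool_rot: [-0.001, 0.029, 1.0, 0.0]
contact_force: [-0.0, 0.1, -4.9]
gripper_width: 0.335
grasp_force: 61.2
```

```bash
python3 - <<'E'
from h import *
st(); save('side','s5.png',(222,135,334,219),7); st()
for z,r,c in((.155,.1215,(.6523,.0285)),(.15,.11,(.6523,.0285))):
  for a in(100,137,170):
    a=np.radians(a); d=np.array([np.cos(a),np.sin(a),0]); print(z,(pix('side',np.array([*c,z])+r*d)-[222,135])*7)
E
```

```text
t 25.07 pos [0.6525 0.0292 0.2198] yaw 176.7 q6 -90.7 q5 81.6 w 0.335 F [-0.   0.1 -4.9] g 61.2
t 25.12 pos [0.653  0.0292 0.2208] yaw 176.7 q6 -90.7 q5 81.6 w 0.333 F [-0.4 -0.  -6.3] g 61.2
0.155 [155.4 357.7]
0.155 [361.2 393.4]
0.155 [550.2 372.4]
0.15 [177.1 359.8]
0.15 [361.2 391.3]
0.15 [530.6 373.1]
```

View pics/s5.png

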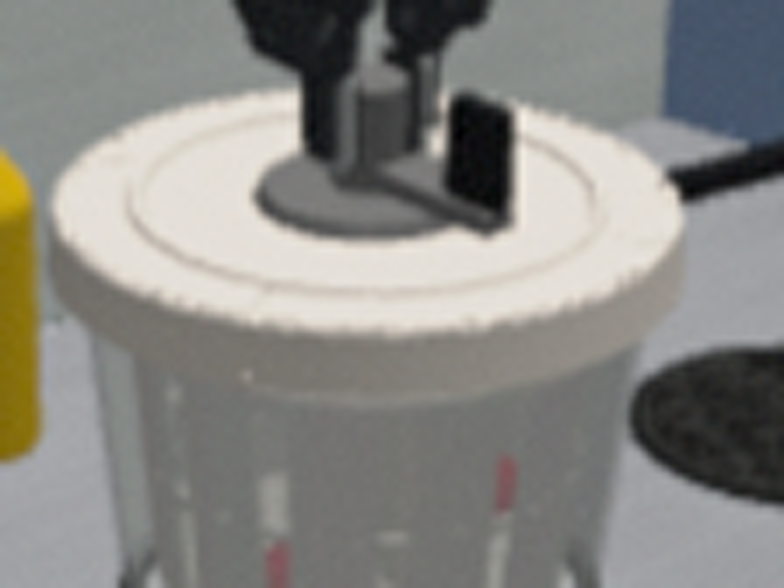

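The lid (edges 50 and 685) and bowl (92 and 642) are aligned laterally to within 1 px. I'll lower slowly while watching the force.

Call:
move_arm([
  [[0, 0, 0, 0.005, 0], [0, 0, 0, 0.005, 0], [0, 0, 0, 0.004, 0], [0, 0, 0, 0, 0], [0, 0, 0, 0, 0]],
])

```text
time: 25.53
tool_pos: [0.6532, 0.0294, 0.2128]
tool_rot: [-0.0, 0.029, 1.0, 0.0]
contact_force: [-0.4, 0.4, -5.7]
gripper_width: 0.327
grasp_force: 61.2
```

Call:
move_arm([
  [[0, 0, 0, 0.004, 0], [0, 0, 0, 0.004, 0], [0, 0, 0, 0.004, 0], [0, 0, 0, 0, 0], [0, 0, 0, 0, 0]],
])

```text
time: 25.95
tool_pos: [0.6531, 0.0294, 0.2054]
tool_rot: [-0.0, 0.029, 1.0, 0.0]
contact_force: [-0.0, 1.0, -6.2]
gripper_width: 0.331
grasp_force: 61.2
```

```bash
python3 -c "
from h import *
st(); print(state()['ft_torque'].round(2))"
```

```text
t 25.95 pos [0.6531 0.0294 0.2054] yaw 176.7 q6 -90.7 q5 80.1 w 0.331 F [-0.   1.  -6.2] g 61.2
[ 0.03 -0.02  0.  ]
```

Going over freely (a slight +1 N in y), so I'll continue to the seat.

Call:
move_arm([
  [[0, 0, 0, 0.004, 0], [0, 0, 0, 0.004, 0], [0, 0, 0, 0.003, 0], [0, 0, 0, 0, 0], [0, 0, 0, 0, 0]],
])

```text
time: 26.37
tool_pos: [0.6532, 0.0293, 0.199]
tool_rot: [-0.0, 0.029, 1.0, 0.0]
contact_force: [-0.1, -0.1, -6.2]
gripper_width: 0.331
grasp_force: 61.2
```

Call:
move_arm([
  [[0, 0, 0, 0.003, 0], [0, 0, 0, 0.002, 0], [0, 0, 0, 0, 0], [0, 0, 0, 0, 0]],
])

```text
time: 26.7
tool_pos: [0.6533, 0.0293, 0.1962]
tool_rot: [-0.0, 0.029, 1.0, -0.0]
contact_force: [-0.7, -0.0, -7.6]
gripper_width: 0.333
grasp_force: 61.2
```

```bash
python3 -c "
from h import *
st(); print(state()['ft_torque'].round(2))"
```

```text
t 26.7 pos [0.6533 0.0293 0.1962] yaw 176.7 q6 -90.7 q5 79.2 w 0.333 F [-0.7 -0.  -7.6] g 61.2
[-0.04 -0.06 -0.03]
```

Call:
move_arm([
  [[0, 0, 0, 0.002, 0], [0, 0, 0, 0, 0], [34, 0, 0, 0, 0], [40, 0, 0, 0, 0], [55, 0, 0, 0, 0]],
])

```text
time: 27.12
tool_pos: [0.6542, 0.0293, 0.1967]
tool_rot: [0.001, 0.029, 1.0, -0.0]
contact_force: [0.1, 0.2, 0.8]
gripper_width: 0.524
grasp_force: 0.0
```

Call:
move_arm([
  [[55, 0, 0, 0, 0], [55, 0, 0, 0, 0]],
])

```text
time: 27.28
tool_pos: [0.6539, 0.0293, 0.1962]
tool_rot: [0.001, 0.029, 1.0, -0.0]
contact_force: [-0.4, -0.2, 1.0]
gripper_width: 0.551
grasp_force: 0.0
```

```bash
python3 - <<'E'
from h import *
st(); print(np.degrees(state()['joint_pos']).round(1))
c=np.array([.6533,.0293]); a=np.radians(176.7); h=c+.06*np.array([np.cos(a),np.sin(a)]); print(h)
plan([(55,.6533,.0293,.255,None,.02),(45,*h,.255,None,.02),(45,*h,.225,None,.02),(45,2)])
E
```

```text
t 27.28 pos [0.6539 0.0293 0.1962] yaw 176.7 q6 -90.7 q5 79.1 w 0.551 F [-0.4 -0.2  1. ] g 0.0
[ -3.9   9.3  91.5   0.   79.1 -90.7]
[0.59339949 0.03275384]
[[[55,0.0,-0.0,-0.033,0.0],[55,0.001,-0.0,-0.033,0.0],[55,0.0,-0.0,-0.032,0.0],[45,0.033,-0.0,-0.0,0.0],[45,0.034,-0.0,-0.0,0.0]]]
[[[45,0.033,-0.0,-0.0,0.0],[45,0.0,-0.0,0.025,0.0],[45,0.0,-0.0,0.025,0.0],[45,0,0,0,0],[45,0,0,0,0]]]
10 rows; end [0.5934 0.0328 0.225 ] 176.7
```

Call:
move_arm([
  [[55, 0, 0, -0.02, 0], [55, 0, 0, -0.03, 0], [55, 0, 0, -0.03, 0], [55, 0, 0, -0.02, 0], [45, 0.033, 0, 0, 0]],
])

```text
time: 27.7
tool_pos: [0.6369, 0.03, 0.2604]
tool_rot: [0.004, 0.029, 1.0, -0.0]
contact_force: [-0.5, 0.2, 1.0]
gripper_width: 0.449
grasp_force: 0.0
```

Call:
move_arm([
  [[45, 0.034, 0, 0, 0], [45, 0.034, 0, 0, 0], [45, 0, 0, 0.02, 0], [45, 0, 0, 0, 0], [45, 0, 0, 0, 0]],
])

```text
time: 28.12
tool_pos: [0.5927, 0.0328, 0.2426]
tool_rot: [-0.0, 0.029, 1.0, 0.0]
contact_force: [-0.1, 0.0, 0.4]
gripper_width: 0.451
grasp_force: 0.0
```

```bash
python3 - <<'E'
from h import *
st(); save('side','s6.png',(222,125,334,209),7); st()
E
```

```text
t 28.12 pos [0.5927 0.0328 0.2426] yaw 176.7 q6 -90.7 q5 83.3 w 0.451 F [-0.1  0.   0.4] g 0.0
t 28.17 pos [0.5932 0.0327 0.2431] yaw 176.7 q6 -90.7 q5 83.3 w 0.447 F [-0.5 -0.1  0.4] g 0.0
```

View pics/s6.png

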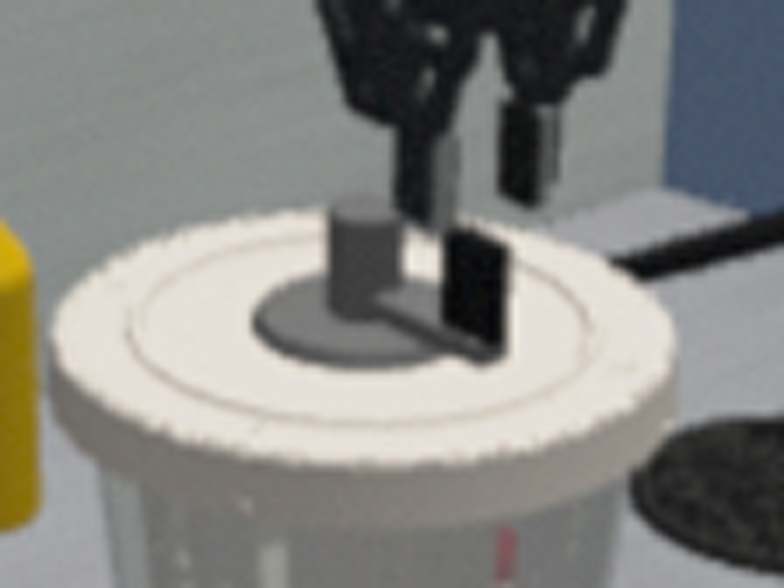

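The lid sits level on the bowl. The fingers, at (430,200) and (525,170), straddle the handle at (475,240).

Call:
move_arm([
  [[45, 0, 0, 0.03, 0], [45, 0, 0, 0.03, 0], [45, 0, 0, 0.006, 0], [45, 0, 0, 0, 0], [35, 0, 0, 0, 0]],
])

```text
time: 28.58
tool_pos: [0.5934, 0.0327, 0.204]
tool_rot: [0.0, 0.029, 1.0, -0.0]
contact_force: [0.1, -0.6, 0.1]
gripper_width: 0.35
grasp_force: 0.0
```

Call:
move_arm([
  [[28, 0, 0, 0, 0], [24, 0, 0, 0, 0], [20, 0, 0, 0, 0], [20, 0, 0, 0, 0]],
])

```text
time: 28.92
tool_pos: [0.5933, 0.0327, 0.2044]
tool_rot: [0.001, 0.029, 1.0, -0.0]
contact_force: [0.3, -0.1, 0.2]
gripper_width: 0.197
grasp_force: 0.2
```

Call:
move_arm([
  [[20, -0.00055, 0.01045, 0, 1], [20, -0.00055, 0.01045, 0, 1], [20, -0.00055, 0.01045, 0, 1], [20, -0.00055, 0.01045, 0, 1], [20, -0.00055, 0.01045, 0, 1]],
])

```text
time: 29.33
tool_pos: [0.6027, 0.0624, 0.2039]
tool_rot: [0.0, 0.289, 0.957, -0.0]
contact_force: [-0.5, -0.4, 0.2]
gripper_width: 0.201
grasp_force: 0.3
```

```bash
cat >> h.py <<'E'
def crk(c=(.6533,.0293)):
    s=state(); d=s['tool_pos'][:2]-np.array(c); st(); print('r',np.linalg.norm(d).round(4),'ang',np.degrees(np.arctan2(d[1],d[0])).round(1))
E
python3 -c "
from h import *
crk()"
```

```text
t 29.33 pos [0.6027 0.0624 0.2039] yaw 146.4 q6 -57.5 q5 79.5 w 0.201 F [-0.5 -0.4  0.2] g 0.3
r 0.0605 ang 146.8
```

Turning clockwise (176.7° to 146.8°) with almost no force, so I'll carry on.

Call:
move_arm([
  [[20, -0.00055, 0.01045, 0, 1], [20, -0.00055, 0.01045, 0, 1], [20, -0.00055, 0.01045, 0, 1], [20, -0.00055, 0.01045, 0, 1], [20, -0.00055, 0.01045, 0, 1]],
])

```text
time: 29.75
tool_pos: [0.6258, 0.0833, 0.2038]
tool_rot: [-0.0, 0.527, 0.85, -0.0]
contact_force: [-0.9, 0.0, 0.2]
gripper_width: 0.203
grasp_force: 0.3
```

Call:
move_arm([
  [[20, -0.00055, 0.01045, 0, 1], [20, -0.00055, 0.01045, 0, 1], [20, -0.00055, 0.01045, 0, 1], [20, -0.00055, 0.01045, 0, 1], [20, -0.00055, 0.01045, 0, 1]],
])

```text
time: 30.17
tool_pos: [0.656, 0.0898, 0.2036]
tool_rot: [-0.001, 0.729, 0.685, -0.0]
contact_force: [-2.0, 0.5, 0.7]
gripper_width: 0.196
grasp_force: 0.7
```

```bash
python3 -c "
from h import *
crk()"
```

```text
t 30.17 pos [0.656  0.0898 0.2036] yaw 86.4 q6 4.9 q5 80.1 w 0.196 F [-2.   0.5  0.7] g 0.7
r 0.0605 ang 87.4
```

Call:
move_arm([
  [[20, -0.00055, 0.01045, 0, 1], [20, -0.00055, 0.01045, 0, 1], [20, -0.00055, 0.01045, 0, 1], [20, -0.00055, 0.01045, 0, 1], [20, -0.00055, 0.01045, 0, 1]],
])

```text
time: 30.58
tool_pos: [0.6857, 0.0802, 0.2036]
tool_rot: [-0.001, 0.881, 0.473, 0.0]
contact_force: [-0.8, 1.7, 0.8]
gripper_width: 0.204
grasp_force: 0.8
```

Call:
move_arm([
  [[20, -0.00055, 0.01045, 0, 1], [20, -0.00055, 0.01045, 0, 1], [20, -0.00055, 0.01045, 0, 1], [20, -0.00055, 0.01045, 0, 1], [20, -0.00055, 0.01045, 0, 1]],
])

```text
time: 31.0
tool_pos: [0.7066, 0.0569, 0.2036]
tool_rot: [-0.001, 0.973, 0.229, 0.0]
contact_force: [0.8, 1.7, 0.1]
gripper_width: 0.2
grasp_force: 0.8
```

Call:
move_arm([
  [[20, -0.00055, 0.01045, 0, 1], [20, -0.00055, 0.01045, 0, 1], [20, -0.00055, 0.01045, 0, 1], [20, -0.00055, 0.01045, 0, 1], [20, -0.00055, 0.01045, 0, 1]],
])

```text
time: 31.42
tool_pos: [0.713, 0.0262, 0.2037]
tool_rot: [-0.001, 1.0, -0.031, 0.001]
contact_force: [0.0, 0.6, -1.0]
gripper_width: 0.201
grasp_force: 0.8
```

```bash
python3 -c "
from h import *
crk()"
```

```text
t 31.42 pos [0.713  0.0262 0.2037] yaw -3.6 q6 89.7 q5 81.1 w 0.201 F [ 0.   0.6 -1. ] g 0.8
r 0.0598 ang -3.0
```

Call:
move_arm([
  [[20, -0.00055, 0.01045, 0, 1], [20, -0.00055, 0.01045, 0, 1], [20, -0.00055, 0.01045, 0, 1], [20, -0.00055, 0.01045, 0, 1], [20, -0.00055, 0.01045, 0, 1]],
])

```text
time: 31.83
tool_pos: [0.7032, -0.0035, 0.2037]
tool_rot: [-0.001, 0.957, -0.289, 0.001]
contact_force: [1.3, 0.5, -0.9]
gripper_width: 0.201
grasp_force: 0.7
```

Call:
move_arm([
  [[20, -0.00055, 0.01045, 0, 1], [20, -0.00055, 0.01045, 0, 1], [20, -0.00055, 0.01045, 0, 1], [20, -0.00055, 0.01045, 0, 1], [20, -0.00055, 0.01045, 0, 1]],
])

```text
time: 32.25
tool_pos: [0.6798, -0.0241, 0.2038]
tool_rot: [-0.001, 0.85, -0.527, 0.0]
contact_force: [0.7, 2.2, -0.3]
gripper_width: 0.199
grasp_force: 0.7
```

Call:
move_arm([
  [[20, -0.00055, 0.01045, 0, 1], [20, -0.00055, 0.01045, 0, 1], [20, 0, 0, 0, 0], [20, 0, 0, 0, 0]],
])

```text
time: 32.58
tool_pos: [0.668, -0.0287, 0.2038]
tool_rot: [-0.0, 0.793, -0.61, 0.0]
contact_force: [0.7, 1.0, -0.9]
gripper_width: 0.201
grasp_force: 0.0
```

```bash
python3 -c "
from h import *
crk()"
```

```text
t 32.58 pos [ 0.668  -0.0287  0.2038] yaw -75.2 q6 156.3 q5 80.1 w 0.201 F [ 0.7  1.  -0.9] g 0.0
r 0.0599 ang -75.8
```

Call:
move_arm([
  [[40, 0, 0, 0, 0], [45, 0, 0, 0, 0], [45, 0, 0, -0.035, 0], [45, 0, 0, -0.035, 0], [45, 0, 0, 0, -1]],
])

```text
time: 33.0
tool_pos: [0.6702, -0.0289, 0.251]
tool_rot: [-0.002, 0.824, -0.567, 0.004]
contact_force: [0.7, -0.5, 1.9]
gripper_width: 0.447
grasp_force: 0.0
```

Call:
move_arm([
  [[45, 0, 0, 0, -1], [45, 0, 0, 0, -1], [45, 0, 0, 0, -1], [45, 0, 0, 0, -1], [45, 0, 0, 0, -1]],
])

```text
time: 33.42
tool_pos: [0.6682, -0.0286, 0.2454]
tool_rot: [0.0, 0.943, -0.333, -0.0]
contact_force: [0.4, -0.8, -0.8]
gripper_width: 0.45
grasp_force: 0.0
```

Call:
move_arm([
  [[45, 0, 0, 0, -1], [45, 0, 0, 0, -1], [45, 0, 0, 0, -1], [45, 0, 0, 0, -1], [45, 0, 0, 0, -1]],
])

```text
time: 33.83
tool_pos: [0.6682, -0.0286, 0.2455]
tool_rot: [0.0, 0.997, -0.078, -0.0]
contact_force: [0.1, -0.1, -0.4]
gripper_width: 0.451
grasp_force: 0.0
```

Call:
move_arm([
  [[45, 0, 0, 0, -1], [45, 0, 0, 0, -1], [45, 0, 0, 0, -1], [45, 0, 0, 0, -1], [45, 0, 0, 0, -1]],
])

```text
time: 34.25
tool_pos: [0.6681, -0.0286, 0.2455]
tool_rot: [-0.0, 0.983, 0.183, -0.0]
contact_force: [0.1, 0.6, 0.1]
gripper_width: 0.446
grasp_force: 0.0
```

Call:
move_arm([
  [[45, 0, 0, 0, -1], [45, 0, 0, 0, -1], [45, 0, 0, 0, -1], [45, 0, 0, 0, -1], [45, 0, 0, 0, -1]],
])

```text
time: 34.67
tool_pos: [0.6682, -0.0286, 0.2455]
tool_rot: [-0.0, 0.902, 0.431, -0.0]
contact_force: [-0.4, 0.6, -0.1]
gripper_width: 0.453
grasp_force: 0.0
```

Call:
move_arm([
  [[45, 0, 0, 0, -1], [45, 0, 0, 0, -1], [45, 0, 0, 0, -1], [45, 0, 0, 0, -1], [45, 0, 0, 0, -1]],
])

```text
time: 35.08
tool_pos: [0.6682, -0.0286, 0.2455]
tool_rot: [0.0, 0.76, 0.65, -0.0]
contact_force: [0.2, 0.8, -0.1]
gripper_width: 0.454
grasp_force: 0.0
```

Call:
move_arm([
  [[45, 0, 0, 0, -1], [45, 0, 0, 0, -1], [45, 0, 0, 0, -1], [45, 0, 0, 0, -1], [45, 0, 0, 0, 0]],
])

```text
time: 35.5
tool_pos: [0.6682, -0.0286, 0.2455]
tool_rot: [0.0, 0.61, 0.793, 0.0]
contact_force: [-0.2, -0.2, -0.4]
gripper_width: 0.45
grasp_force: 0.0
```

```bash
python3 -c "
from h import *
crk()"
```

```text
t 35.5 pos [ 0.6682 -0.0286  0.2455] yaw 104.9 q6 -23.7 q5 84.0 w 0.45 F [-0.2 -0.2 -0.4] g 0.0
r 0.0598 ang -75.6
```

Call:
move_arm([
  [[45, 0, 0, 0.035, 0], [45, 0, 0, 0.035, 0], [35, 0, 0, 0, 0], [25, 0, 0, 0, 0], [20, 0, 0, 0, 0]],
])

```text
time: 35.92
tool_pos: [0.6684, -0.0287, 0.2045]
tool_rot: [0.0, 0.611, 0.792, 0.0]
contact_force: [0.6, -0.3, 0.4]
gripper_width: 0.199
grasp_force: 0.0
```

Call:
move_arm([
  [[20, 0, 0, 0, 0], [20, 0.00055, -0.01045, 0, 1], [20, 0.00055, -0.01045, 0, 1], [20, 0.00055, -0.01045, 0, 1], [20, 0.00055, -0.01045, 0, 1]],
])

```text
time: 36.33
tool_pos: [0.644, -0.0299, 0.2056]
tool_rot: [0.001, 0.764, 0.645, 0.002]
contact_force: [1.4, 0.6, -0.7]
gripper_width: 0.198
grasp_force: 0.7
```

```bash
python3 -c "
from h import *
crk()"
```

```text
t 36.33 pos [ 0.644  -0.0299  0.2056] yaw 80.4 q6 0.3 q5 79.7 w 0.198 F [ 1.4  0.6 -0.7] g 0.7
r 0.0599 ang -98.9
```

Good. 26 more rows on this leg.

Call:
move_arm([
  [[20, 0.00055, -0.01045, 0, 1], [20, 0.00055, -0.01045, 0, 1], [20, 0.00055, -0.01045, 0, 1], [20, 0.00055, -0.01045, 0, 1], [20, 0.00055, -0.01045, 0, 1]],
])

```text
time: 36.75
tool_pos: [0.6157, -0.0172, 0.2057]
tool_rot: [0.001, 0.905, 0.426, 0.002]
contact_force: [1.9, -0.0, -0.5]
gripper_width: 0.201
grasp_force: 0.7
```

Call:
move_arm([
  [[20, 0.00055, -0.01045, 0, 1], [20, 0.00055, -0.01045, 0, 1], [20, 0.00055, -0.01045, 0, 1], [20, 0.00055, -0.01045, 0, 1], [20, 0.00055, -0.01045, 0, 1]],
])

```text
time: 37.17
tool_pos: [0.5976, 0.0079, 0.2058]
tool_rot: [0.001, 0.984, 0.177, 0.002]
contact_force: [1.3, -0.5, 0.0]
gripper_width: 0.197
grasp_force: 0.7
```

Call:
move_arm([
  [[20, 0.00055, -0.01045, 0, 1], [20, 0.00055, -0.01045, 0, 1], [20, 0.00055, -0.01045, 0, 1], [20, 0.00055, -0.01045, 0, 1], [20, 0.00055, -0.01045, 0, 1]],
])

```text
time: 37.58
tool_pos: [0.5945, 0.0388, 0.2057]
tool_rot: [0.0, 0.996, -0.084, 0.002]
contact_force: [-0.3, -1.6, -0.1]
gripper_width: 0.201
grasp_force: 0.7
```

Call:
move_arm([
  [[20, 0.00055, -0.01045, 0, 1], [20, 0.00055, -0.01045, 0, 1], [20, 0.00055, -0.01045, 0, 1], [20, 0.00055, -0.01045, 0, 1], [20, 0.00055, -0.01045, 0, 1]],
])

```text
time: 38.0
tool_pos: [0.6072, 0.0672, 0.2057]
tool_rot: [-0.0, 0.941, -0.339, 0.002]
contact_force: [-0.4, -2.2, 0.8]
gripper_width: 0.196
grasp_force: 0.7
```

Call:
move_arm([
  [[20, 0.00055, -0.01045, 0, 1], [20, 0.00055, -0.01045, 0, 1], [20, 0.00055, -0.01045, 0, 1], [20, 0.00055, -0.01045, 0, 1], [20, 0.00055, -0.01045, 0, 1]],
])

```text
time: 38.42
tool_pos: [0.6324, 0.0855, 0.2057]
tool_rot: [-0.0, 0.821, -0.571, 0.001]
contact_force: [-2.3, -0.9, 1.1]
gripper_width: 0.204
grasp_force: 0.8
```

Call:
move_arm([
  [[20, 0.00055, -0.01045, 0, 1], [20, 0, 0, 0, 0], [20, 0, 0, 0, 0]],
])

```text
time: 38.67
tool_pos: [0.6382, 0.0874, 0.2049]
tool_rot: [-0.001, 0.793, -0.61, 0.001]
contact_force: [-0.2, 0.1, 0.7]
gripper_width: 0.199
grasp_force: 0.0
```

```bash
python3 -c "
from h import *
crk()"
```

```text
t 38.67 pos [0.6382 0.0874 0.2049] yaw -75.1 q6 166.3 q5 79.8 w 0.199 F [-0.2  0.1  0.7] g 0.0
r 0.06 ang 104.6
```

Call:
move_arm([
  [[40, 0, 0, 0, 0], [45, 0, 0, 0, 0], [45, 0, 0, -0.035, 0], [45, 0, 0, -0.035, 0], [45, 0, 0, 0, -1]],
])

```text
time: 39.08
tool_pos: [0.6393, 0.0873, 0.2509]
tool_rot: [-0.002, 0.823, -0.567, 0.003]
contact_force: [0.2, 0.1, 1.0]
gripper_width: 0.452
grasp_force: 0.0
```

Call:
move_arm([
  [[45, 0, 0, 0, -1], [45, 0, 0, 0, -1], [45, 0, 0, 0, -1], [45, 0, 0, 0, -1], [45, 0, 0, 0, -1]],
])

```text
time: 39.5
tool_pos: [0.6372, 0.0873, 0.2456]
tool_rot: [-0.0, 0.943, -0.333, 0.0]
contact_force: [-0.4, -0.5, 1.0]
gripper_width: 0.449
grasp_force: 0.0
```

Call:
move_arm([
  [[45, 0, 0, 0, -1], [45, 0, 0, 0, -1], [45, 0, 0, 0, -1], [45, 0, 0, 0, -1], [45, 0, 0, 0, -1]],
])

```text
time: 39.92
tool_pos: [0.6373, 0.0872, 0.2456]
tool_rot: [-0.0, 0.997, -0.078, 0.0]
contact_force: [0.5, -0.8, -0.3]
gripper_width: 0.45
grasp_force: 0.0
```

Call:
move_arm([
  [[45, 0, 0, 0, -1], [45, 0, 0, 0, -1], [45, 0, 0, 0, -1], [45, 0, 0, 0, -1], [45, 0, 0, 0, -1]],
])

```text
time: 40.33
tool_pos: [0.6373, 0.0872, 0.2456]
tool_rot: [0.0, 0.983, 0.183, 0.0]
contact_force: [-0.1, -0.5, 0.7]
gripper_width: 0.451
grasp_force: 0.0
```

Call:
move_arm([
  [[45, 0, 0, 0, -1], [45, 0, 0, 0, -1], [45, 0, 0, 0, -1], [45, 0, 0, 0, -1], [45, 0, 0, 0, -1]],
])

```text
time: 40.75
tool_pos: [0.6373, 0.0873, 0.2456]
tool_rot: [0.0, 0.902, 0.431, 0.0]
contact_force: [-0.3, -0.2, -0.1]
gripper_width: 0.45
grasp_force: 0.0
```

Call:
move_arm([
  [[45, 0, 0, 0, -1], [45, 0, 0, 0, -1], [45, 0, 0, 0, -1], [45, 0, 0, 0, -1], [45, 0, 0, 0, -1]],
])

```text
time: 41.17
tool_pos: [0.6373, 0.0872, 0.2456]
tool_rot: [0.0, 0.76, 0.65, 0.0]
contact_force: [-0.3, -0.5, -0.2]
gripper_width: 0.454
grasp_force: 0.0
```

Call:
move_arm([
  [[45, 0, 0, 0, -1], [45, 0, 0, 0, -1], [45, 0, 0, 0, -1], [45, 0, 0, 0, -1], [45, 0, 0, 0, 0]],
])

```text
time: 41.58
tool_pos: [0.6373, 0.0873, 0.2456]
tool_rot: [0.0, 0.61, 0.793, 0.0]
contact_force: [-0.5, 0.5, 0.2]
gripper_width: 0.451
grasp_force: 0.0
```

Call:
move_arm([
  [[45, 0, 0, 0.035, 0], [45, 0, 0, 0.035, 0], [35, 0, 0, 0, 0], [25, 0, 0, 0, 0], [20, 0, 0, 0, 0]],
])

```text
time: 42.0
tool_pos: [0.6379, 0.0873, 0.2046]
tool_rot: [0.0, 0.611, 0.792, 0.0]
contact_force: [0.1, 0.3, 1.0]
gripper_width: 0.199
grasp_force: 0.0
```

Call:
move_arm([
  [[20, 0, 0, 0, 0], [20, -0.00055, 0.01045, 0, 1], [20, -0.00055, 0.01045, 0, 1], [20, -0.00055, 0.01045, 0, 1], [20, -0.00055, 0.01045, 0, 1]],
])

```text
time: 42.42
tool_pos: [0.6631, 0.0888, 0.2054]
tool_rot: [0.0, 0.764, 0.645, 0.001]
contact_force: [-1.5, 0.1, 1.6]
gripper_width: 0.202
grasp_force: 0.8
```

```bash
python3 -c "
from h import *
crk()"
```

```text
t 42.42 pos [0.6631 0.0888 0.2054] yaw 80.4 q6 10.8 q5 80.2 w 0.202 F [-1.5  0.1  1.6] g 0.8
r 0.0603 ang 80.7
```

Call:
move_arm([
  [[20, -0.00055, 0.01045, 0, 1], [20, -0.00055, 0.01045, 0, 1], [20, -0.00055, 0.01045, 0, 1], [20, -0.00055, 0.01045, 0, 1], [20, -0.00055, 0.01045, 0, 1]],
])

```text
time: 42.83
tool_pos: [0.6916, 0.0762, 0.2055]
tool_rot: [-0.0, 0.905, 0.426, 0.001]
contact_force: [-1.1, 1.3, 0.3]
gripper_width: 0.199
grasp_force: 0.8
```

Call:
move_arm([
  [[20, -0.00055, 0.01045, 0, 1], [20, -0.00055, 0.01045, 0, 1], [20, -0.00055, 0.01045, 0, 1], [20, -0.00055, 0.01045, 0, 1], [20, -0.00055, 0.01045, 0, 1]],
])

```text
time: 43.25
tool_pos: [0.7099, 0.0511, 0.2055]
tool_rot: [-0.0, 0.984, 0.177, 0.002]
contact_force: [-0.3, 2.1, -0.2]
gripper_width: 0.196
grasp_force: 0.8
```

Call:
move_arm([
  [[20, -0.00055, 0.01045, 0, 1], [20, -0.00055, 0.01045, 0, 1], [20, -0.00055, 0.01045, 0, 1], [20, -0.00055, 0.01045, 0, 1], [20, -0.00055, 0.01045, 0, 1]],
])

```text
time: 43.67
tool_pos: [0.7131, 0.0198, 0.2055]
tool_rot: [-0.001, 0.996, -0.084, 0.002]
contact_force: [1.6, 1.4, 0.6]
gripper_width: 0.202
grasp_force: 0.8
```

Call:
move_arm([
  [[20, -0.00055, 0.01045, 0, 1], [20, -0.00055, 0.01045, 0, 1], [20, -0.00055, 0.01045, 0, 1], [20, -0.00055, 0.01045, 0, 1], [20, -0.00055, 0.01045, 0, 1]],
])

```text
time: 44.08
tool_pos: [0.7002, -0.0088, 0.2055]
tool_rot: [-0.001, 0.941, -0.339, 0.002]
contact_force: [1.5, 1.0, -0.1]
gripper_width: 0.196
grasp_force: 0.7
```

Call:
move_arm([
  [[20, -0.00055, 0.01045, 0, 1], [20, -0.00055, 0.01045, 0, 1], [20, -0.00055, 0.01045, 0, 1], [20, -0.00055, 0.01045, 0, 1], [20, -0.00055, 0.01045, 0, 1]],
])

```text
time: 44.5
tool_pos: [0.6748, -0.0269, 0.2055]
tool_rot: [-0.001, 0.821, -0.571, 0.002]
contact_force: [0.6, 0.3, 0.7]
gripper_width: 0.199
grasp_force: 0.7
```

Call:
move_arm([
  [[20, -0.00055, 0.01045, 0, 1], [20, 0, 0, 0, 0], [20, 0, 0, 0, 0]],
])

```text
time: 44.75
tool_pos: [0.6685, -0.0288, 0.205]
tool_rot: [-0.001, 0.792, -0.61, 0.001]
contact_force: [0.8, 0.4, -0.2]
gripper_width: 0.202
grasp_force: 0.0
```

```bash
python3 -c "
from h import *
crk()"
```

```text
t 44.75 pos [ 0.6685 -0.0288  0.205 ] yaw -75.2 q6 156.3 q5 80.1 w 0.202 F [ 0.8  0.4 -0.2] g 0.0
r 0.0601 ang -75.4
```

612° done so far. Unwind again, then a final leg of 26 rows (156°).

Call:
move_arm([
  [[40, 0, 0, 0, 0], [45, 0, 0, 0, 0], [45, 0, 0, -0.035, 0], [45, 0, 0, -0.035, 0], [45, 0, 0, 0, -1]],
])

```text
time: 45.17
tool_pos: [0.6702, -0.0289, 0.251]
tool_rot: [-0.002, 0.824, -0.567, 0.004]
contact_force: [0.5, 0.1, 2.2]
gripper_width: 0.452
grasp_force: 0.0
```

Call:
move_arm([
  [[45, 0, 0, 0, -1], [45, 0, 0, 0, -1], [45, 0, 0, 0, -1], [45, 0, 0, 0, -1], [45, 0, 0, 0, -1]],
])

```text
time: 45.58
tool_pos: [0.6682, -0.0286, 0.2455]
tool_rot: [0.0, 0.943, -0.333, 0.0]
contact_force: [-0.4, -0.2, 0.5]
gripper_width: 0.447
grasp_force: 0.0
```

Call:
move_arm([
  [[45, 0, 0, 0, -1], [45, 0, 0, 0, -1], [45, 0, 0, 0, -1], [45, 0, 0, 0, -1], [45, 0, 0, 0, -1]],
])

```text
time: 46.0
tool_pos: [0.6682, -0.0286, 0.2455]
tool_rot: [0.0, 0.997, -0.078, 0.0]
contact_force: [0.6, 0.3, -0.0]
gripper_width: 0.451
grasp_force: 0.0
```

Call:
move_arm([
  [[45, 0, 0, 0, -1], [45, 0, 0, 0, -1], [45, 0, 0, 0, -1], [45, 0, 0, 0, -1], [45, 0, 0, 0, -1]],
])

```text
time: 46.42
tool_pos: [0.6682, -0.0286, 0.2455]
tool_rot: [0.0, 0.983, 0.183, -0.0]
contact_force: [0.0, -0.3, -0.7]
gripper_width: 0.45
grasp_force: 0.0
```

Call:
move_arm([
  [[45, 0, 0, 0, -1], [45, 0, 0, 0, -1], [45, 0, 0, 0, -1], [45, 0, 0, 0, -1], [45, 0, 0, 0, -1]],
])

```text
time: 46.83
tool_pos: [0.6682, -0.0286, 0.2456]
tool_rot: [0.0, 0.902, 0.431, -0.0]
contact_force: [-0.2, 0.4, -0.3]
gripper_width: 0.449
grasp_force: 0.0
```

Call:
move_arm([
  [[45, 0, 0, 0, -1], [45, 0, 0, 0, -1], [45, 0, 0, 0, -1], [45, 0, 0, 0, -1], [45, 0, 0, 0, -1]],
])

```text
time: 47.25
tool_pos: [0.6682, -0.0286, 0.2455]
tool_rot: [0.0, 0.76, 0.65, 0.0]
contact_force: [-0.3, -1.1, -0.4]
gripper_width: 0.447
grasp_force: 0.0
```

Call:
move_arm([
  [[45, 0, 0, 0, -1], [45, 0, 0, 0, -1], [45, 0, 0, 0, -1], [45, 0, 0, 0, -1], [45, 0, 0, 0, 0]],
])

```text
time: 47.67
tool_pos: [0.6681, -0.0286, 0.2455]
tool_rot: [-0.0, 0.61, 0.793, -0.0]
contact_force: [0.7, 0.3, 0.4]
gripper_width: 0.452
grasp_force: 0.0
```

Call:
move_arm([
  [[45, 0, 0, 0.035, 0], [45, 0, 0, 0.035, 0], [35, 0, 0, 0, 0], [25, 0, 0, 0, 0], [20, 0, 0, 0, 0]],
])

```text
time: 48.08
tool_pos: [0.6684, -0.0287, 0.2045]
tool_rot: [0.0, 0.611, 0.792, 0.0]
contact_force: [0.1, 0.1, 0.6]
gripper_width: 0.199
grasp_force: 0.0
```

Call:
move_arm([
  [[20, 0, 0, 0, 0], [20, 0.00055, -0.01045, 0, 1], [20, 0.00055, -0.01045, 0, 1], [20, 0.00055, -0.01045, 0, 1], [20, 0.00055, -0.01045, 0, 1]],
])

```text
time: 48.5
tool_pos: [0.644, -0.0299, 0.2056]
tool_rot: [0.001, 0.764, 0.645, 0.002]
contact_force: [0.4, 1.1, -0.0]
gripper_width: 0.197
grasp_force: 0.7
```

```bash
python3 -c "
from h import *
crk()"
```

```text
t 48.5 pos [ 0.644  -0.0299  0.2056] yaw 80.4 q6 0.3 q5 79.7 w 0.197 F [ 0.4  1.1 -0. ] g 0.7
r 0.0599 ang -98.9
```

Call:
move_arm([
  [[20, 0.00055, -0.01045, 0, 1], [20, 0.00055, -0.01045, 0, 1], [20, 0.00055, -0.01045, 0, 1], [20, 0.00055, -0.01045, 0, 1], [20, 0.00055, -0.01045, 0, 1]],
])

```text
time: 48.92
tool_pos: [0.6157, -0.0172, 0.2057]
tool_rot: [0.001, 0.905, 0.426, 0.002]
contact_force: [1.5, -1.0, -0.2]
gripper_width: 0.198
grasp_force: 0.7
```

Call:
move_arm([
  [[20, 0.00055, -0.01045, 0, 1], [20, 0.00055, -0.01045, 0, 1], [20, 0.00055, -0.01045, 0, 1], [20, 0.00055, -0.01045, 0, 1], [20, 0.00055, -0.01045, 0, 1]],
])

```text
time: 49.33
tool_pos: [0.5976, 0.0079, 0.2058]
tool_rot: [0.001, 0.984, 0.177, 0.002]
contact_force: [2.3, -1.2, 0.6]
gripper_width: 0.195
grasp_force: 0.7
```

Call:
move_arm([
  [[20, 0.00055, -0.01045, 0, 1], [20, 0.00055, -0.01045, 0, 1], [20, 0.00055, -0.01045, 0, 1], [20, 0.00055, -0.01045, 0, 1], [20, 0.00055, -0.01045, 0, 1]],
])

```text
time: 49.75
tool_pos: [0.5945, 0.0388, 0.2057]
tool_rot: [0.0, 0.996, -0.084, 0.002]
contact_force: [0.1, -1.6, -0.0]
gripper_width: 0.201
grasp_force: 0.7
```

Call:
move_arm([
  [[20, 0.00055, -0.01045, 0, 1], [20, 0.00055, -0.01045, 0, 1], [20, 0.00055, -0.01045, 0, 1], [20, 0.00055, -0.01045, 0, 1], [20, 0.00055, -0.01045, 0, 1]],
])

```text
time: 50.17
tool_pos: [0.6072, 0.0672, 0.2057]
tool_rot: [0.0, 0.941, -0.339, 0.002]
contact_force: [-0.4, -2.0, 1.5]
gripper_width: 0.203
grasp_force: 0.7
```

Call:
move_arm([
  [[20, 0.00055, -0.01045, 0, 1], [20, 0.00055, -0.01045, 0, 1], [20, 0, 0, 0, 0], [20, 0, 0, 0, 0]],
])

```text
time: 50.5
tool_pos: [0.6159, 0.0762, 0.2049]
tool_rot: [-0.0, 0.902, -0.432, 0.001]
contact_force: [0.8, 0.5, 0.4]
gripper_width: 0.201
grasp_force: 0.0
```

```bash
python3 -c "
from h import *
crk()"
```

```text
t 50.5 pos [0.6159 0.0762 0.2049] yaw -51.1 q6 141.3 q5 79.5 w 0.201 F [0.8 0.5 0.4] g 0.0
r 0.06 ang 128.6
```

Call:
move_arm([
  [[40, 0, 0, 0, 0], [45, 0, 0, 0, 0], [45, 0, 0, -0.035, 0], [45, 0, 0, -0.04, 0], [55, 0, 0, -0.01, 0]],
])

```text
time: 50.92
tool_pos: [0.6166, 0.076, 0.2588]
tool_rot: [-0.001, 0.902, -0.433, 0.003]
contact_force: [0.5, 0.1, 1.2]
gripper_width: 0.548
grasp_force: 0.0
```

Call:
move_arm([
  [[55, 0.03, 0, 0, 0], [55, 0.04, 0, 0, 0], [70, 0.03, 0, 0, 0], [70, 0, 0, 0, 0], [70, 0, 0, 0, 0]],
])

```text
time: 51.33
tool_pos: [0.6527, 0.028, 0.2527]
tool_rot: [0.0, 0.901, -0.433, -0.001]
contact_force: [-0.1, 0.4, -0.1]
gripper_width: 0.7
grasp_force: 0.0
```

```bash
python3 - <<'E'
from h import *
st(); save('side','s7.png',(222,110,334,194),5); st()
E
```

```text
t 51.33 pos [0.6527 0.028  0.2527] yaw -51.4 q6 137.3 q5 84.6 w 0.7 F [-0.1  0.4 -0.1] g 0.0
t 51.38 pos [0.6524 0.0288 0.253 ] yaw -51.3 q6 137.3 q5 84.6 w 0.699 F [-0.5  0.8 -0.3] g 0.0
```

View pics/s7.png

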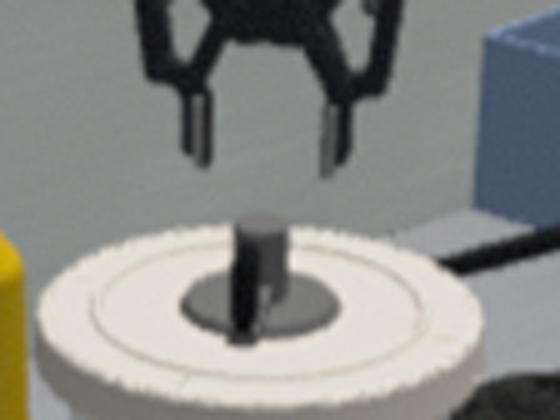

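The final crank heading is about 129°, so 765° in all. The fingers are centred over the hub at (262,225), and I'll grip and lift the lid.

Call:
move_arm([
  [[70, 0, 0, 0.03, 0], [70, 0, 0, 0.03, 0], [70, 0, 0, 0.025, 0], [70, 0, 0, 0.01, 0], [70, 0, 0, 0, 0]],
])

```text
time: 51.8
tool_pos: [0.6511, 0.0298, 0.1945]
tool_rot: [0.001, 0.902, -0.433, -0.002]
contact_force: [-0.6, -0.7, 0.0]
gripper_width: 0.703
grasp_force: 0.0
```

Call:
move_arm([
  [[50, 0, 0, 0, 0], [42, 0, 0, 0, 0], [38, 0, 0, 0, 0], [36, 0, 0, 0, 0], [34, 0, 0, 0, 0]],
])

```text
time: 52.22
tool_pos: [0.6536, 0.0294, 0.1991]
tool_rot: [-0.001, 0.901, -0.433, 0.001]
contact_force: [0.7, 0.9, 3.1]
gripper_width: 0.345
grasp_force: 17.1
```

Call:
move_arm([
  [[0, 0, 0, 0, 0], [0, 0, 0, 0, 0], [0, 0, 0, 0, 0], [0, 0, 0, -0.01, 0], [0, 0, 0, -0.01, 0]],
])

```text
time: 52.63
tool_pos: [0.651, 0.0293, 0.2068]
tool_rot: [0.001, 0.901, -0.433, -0.003]
contact_force: [-0.3, 0.3, -6.5]
gripper_width: 0.332
grasp_force: 59.5
```

Call:
move_arm([
  [[0, 0, 0, -0.015, 0], [0, 0, 0, -0.02, 0], [0, 0, 0, -0.025, 0], [0, 0, 0, -0.03, 0], [0, 0, 0, 0, 0]],
])

```text
time: 53.05
tool_pos: [0.6549, 0.0291, 0.2698]
tool_rot: [-0.002, 0.901, -0.433, 0.004]
contact_force: [1.9, -0.5, -4.2]
gripper_width: 0.333
grasp_force: 59.8
```

```bash
python3 - <<'E'
from h import *
st()
p=state()['tool_pos']
plan([(0,.4173,-.2757,.262,None,.03),(0,.4173,-.2757,.085,None,.03),(0,2)])
E
```

```text
t 53.05 pos [0.6549 0.0291 0.2698] yaw -51.3 q6 137.3 q5 85.5 w 0.333 F [ 1.9 -0.5 -4.2] g 59.8
[[[0,0.011,0.048,0.001,0.0],[0,0.011,0.048,0.001,0.0],[0,0.012,0.048,0.001,0.0],[0,0.011,0.048,0.001,0.0],[0,0.012,0.048,0.001,0.0]]]
[[[0,0.011,0.048,0.001,0.0],[0,0.012,0.048,0.001,0.0],[0,0.011,0.048,0.001,0.0],[0,0.012,0.049,0.001,0.0],[0,0.011,0.048,0.001,0.0]]]
[[[0,0.012,0.049,0.001,0.0],[0,0.011,0.048,0.001,0.0],[0,0.012,0.049,0.001,0.0],[0,-0.0,-0.0,0.049,0.0],[0,-0.0,-0.0,0.049,0.0]]]
[[[0,-0.0,-0.0,0.049,0.0],[0,-0.0,-0.0,0.049,0.0],[0,-0.0,-0.0,0.05,0.0],[0,-0.0,-0.0,0.049,0.0],[0,0,0,0,0]]]
[[[0,0,0,0,0]]]
21 rows; end [ 0.4172 -0.2759  0.085 ] -51.3
```

Call:
move_arm([
  [[0, 0.012, 0.048, 0, 0], [0, 0.012, 0.049, 0, 0], [0, 0.012, 0.049, 0, 0], [0, 0.012, 0.049, 0, 0], [0, 0.012, 0.049, 0, 0]],
])

```text
time: 53.47
tool_pos: [0.56, -0.0912, 0.2635]
tool_rot: [0.0, 0.902, -0.433, 0.0]
contact_force: [0.5, -0.2, -6.5]
gripper_width: 0.335
grasp_force: 60.5
```

Call:
move_arm([
  [[0, 0.012, 0.049, 0, 0], [0, 0.012, 0.049, 0, 0], [0, 0.012, 0.049, 0, 0], [0, 0.012, 0.049, 0, 0], [0, 0.012, 0.049, 0, 0]],
])

```text
time: 53.88
tool_pos: [0.4677, -0.2112, 0.2637]
tool_rot: [0.0, 0.902, -0.433, 0.0]
contact_force: [0.1, 0.0, -6.2]
gripper_width: 0.33
grasp_force: 60.5
```

Call:
move_arm([
  [[0, 0.012, 0.049, 0, 0], [0, 0.012, 0.049, 0, 0], [0, 0.012, 0.049, 0, 0], [0, 0, 0, 0.04, 0], [0, 0, 0, 0.05, 0]],
])

```text
time: 54.3
tool_pos: [0.4142, -0.2854, 0.2131]
tool_rot: [0.001, 0.901, -0.434, 0.004]
contact_force: [1.1, -0.9, -7.6]
gripper_width: 0.331
grasp_force: 60.8
```

Call:
move_arm([
  [[0, 0, 0, 0.05, 0], [0, 0, 0, 0.05, 0], [0, 0, 0, 0.05, 0], [0, 0, 0, 0.03, 0], [0, 0, 0, 0, 0]],
])

```text
time: 54.72
tool_pos: [0.4105, -0.2797, 0.0963]
tool_rot: [-0.001, 0.901, -0.433, -0.005]
contact_force: [-1.4, 0.4, -6.4]
gripper_width: 0.335
grasp_force: 61.0
```

```bash
python3 - <<'E'
from h import *
st()
E
```

```text
t 54.72 pos [ 0.4105 -0.2797  0.0963] yaw -51.3 q6 98.4 q5 69.2 w 0.335 F [-1.4  0.4 -6.4] g 61.0
```

Call:
move_arm([
  [[0, 0, 0, 0.015, 0], [0, 0, 0, 0.015, 0], [0, 0, 0, 0.01, 0], [0, 0, 0, 0, 0], [0, 0, 0, 0, 0]],
])

```text
time: 55.13
tool_pos: [0.4137, -0.2825, 0.0779]
tool_rot: [0.0, 0.901, -0.433, 0.0]
contact_force: [0.2, -0.5, -5.5]
gripper_width: 0.335
grasp_force: 61.0
```

Call:
move_arm([
  [[0, 0, 0, 0.008, 0], [0, 0, 0, 0.006, 0], [0, 0, 0, 0.003, 0], [0, 0, 0, 0, 0], [0, 0, 0, 0, 0]],
])

```text
time: 55.55
tool_pos: [0.4141, -0.283, 0.0688]
tool_rot: [0.0, 0.901, -0.433, 0.001]
contact_force: [-2.5, 1.6, 4.1]
gripper_width: 0.331
grasp_force: 61.9
```

Call:
move_arm([
  [[34, 0, 0, 0, 0], [40, 0, 0, 0, 0], [60, 0, 0, 0, 0], [60, 0, 0, 0, 0], [60, 0, 0, -0.03, 0]],
])

```text
time: 55.97
tool_pos: [0.4115, -0.2805, 0.0819]
tool_rot: [-0.001, 0.901, -0.433, -0.003]
contact_force: [0.0, -0.1, -1.2]
gripper_width: 0.599
grasp_force: 0.0
```

Call:
move_arm([
  [[60, 0, 0, -0.05, 0], [60, 0, 0, -0.05, 0], [60, 0, 0, -0.06, 0], [60, 0, 0, -0.06, 0], [60, 0, 0, -0.03, 0]],
])

```text
time: 56.38
tool_pos: [0.4149, -0.2836, 0.2406]
tool_rot: [0.001, 0.902, -0.433, 0.004]
contact_force: [0.5, -0.5, 1.4]
gripper_width: 0.601
grasp_force: 0.0
```

```bash
python3 - <<'E'
from h import *
st()
for c in('top','side'): cv2.imwrite('raw_%s.png'%c,grab_frame(c)[:,:,::-1])
a=cv2.imread('raw_top.png'); b=cv2.imread('raw_side.png')
z=lambda im,x,y,w,h,s: cv2.resize(im[y:y+h,x:x+w],None,fx=s,fy=s,interpolation=cv2.INTER_CUBIC)
A=np.hstack([z(a,265,125,75,75,5),z(b,235,160,85,75,5)])
cv2.imwrite('pics/z3.png',A)
E
```

```text
t 56.38 pos [ 0.4149 -0.2836  0.2406] yaw -51.3 q6 98.4 q5 83.8 w 0.601 F [ 0.5 -0.5  1.4] g 0.0
```

View pics/z3.png

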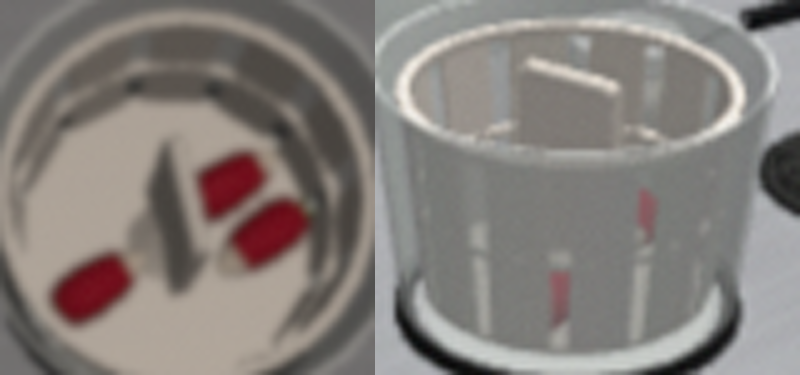

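The fin has turned. Its top edge runs from (175,137) to (205,260) in the top crop and from (527,62) to (618,92) in the side crop. The three radishes are still in the basket.

```bash
python3 - <<'E'
from h import *
ang=lambda d: np.degrees(np.arctan2(d[1],d[0])).round(1)
p=world('top',265+175/5,125+137/5,.147);q=world('top',265+205/5,125+258/5,.147); print(p,q,(p+q)/2,ang(p-q),np.linalg.norm(p-q))
p=world('side',265.4,172.4,.147);q=world('side',283.6,178.4,.147); print(p,q,(p+q)/2,ang(p-q),np.linalg.norm(p-q))
st()
plan([(80,.6525,.028,.24,14,.035),(80,2)])
E
```

```text
[0.6802 0.0347 0.147 ] [0.6211 0.0188 0.147 ] [0.65065 0.02675 0.147  ] 15.1 0.06120147057056722
[0.6731 0.0415 0.147 ] [0.6138 0.0302 0.147 ] [0.64345 0.03585 0.147  ] 10.8 0.06036704398924965
t 56.48 pos [ 0.4154 -0.2841  0.2407] yaw -51.3 q6 98.4 q5 83.6 w 0.6 F [ 0.2 -0.7 -0.7] g 0.0
[[[80,-0.013,-0.053,0.0,-0.907],[80,-0.008,-0.054,0.0,-0.907],[80,-0.003,-0.054,0.0,-0.907],[80,0.002,-0.054,0.0,-0.907],[80,0.007,-0.054,0.0,-0.907]]]
[[[80,0.012,-0.053,0.0,-0.907],[80,0.017,-0.052,0.0,-0.906],[80,0.022,-0.05,0.0,-0.907],[80,0.027,-0.047,0.0,-0.906],[80,0.031,-0.045,0.0,-0.907]]]
[[[80,0.036,-0.041,0.001,-0.906],[80,0.039,-0.038,0.0,-0.907],[80,0,0,0,0],[80,0,0,0,0]]]
14 rows; end [0.6524 0.0281 0.2401] 14.0
```

Call:
move_arm([
  [[80, -0.013, -0.053, 0, -0.907], [80, -0.008, -0.054, 0, -0.907], [80, -0.003, -0.054, 0, -0.907], [80, 0.002, -0.054, 0, -0.907], [80, 0.007, -0.054, 0, -0.907]],
])

```text
time: 56.9
tool_pos: [0.5122, -0.151, 0.2334]
tool_rot: [-0.0, 0.978, -0.206, -0.001]
contact_force: [0.8, -1.3, -1.2]
gripper_width: 0.802
grasp_force: 0.0
```

Call:
move_arm([
  [[80, 0.012, -0.053, 0, -0.907], [80, 0.017, -0.052, 0, -0.907], [80, 0.022, -0.05, 0, -0.907], [80, 0.027, -0.047, 0, -0.907], [80, 0.031, -0.045, 0, -0.907]],
])

```text
time: 57.32
tool_pos: [0.6107, -0.0204, 0.2331]
tool_rot: [-0.0, 1.0, 0.03, -0.001]
contact_force: [0.4, -0.6, 0.3]
gripper_width: 0.8
grasp_force: 0.0
```

Call:
move_arm([
  [[80, 0.036, -0.041, 0, -0.907], [80, 0.039, -0.038, 0, -0.907], [80, 0, 0, 0, 0], [80, 0, 0, 0, 0]],
])

```text
time: 57.65
tool_pos: [0.6503, 0.0312, 0.2328]
tool_rot: [-0.0, 0.992, 0.123, -0.002]
contact_force: [0.7, -0.6, 0.4]
gripper_width: 0.799
grasp_force: 0.0
```

Call:
move_arm([
  [[80, 0, 0, 0.04, 0], [80, 0, 0, 0.04, 0], [80, 0, 0, 0.04, 0], [80, 0, 0, 0.03, 0], [80, 0, 0, 0, 0]],
])

```text
time: 58.07
tool_pos: [0.6463, 0.0289, 0.1386]
tool_rot: [-0.001, 0.993, 0.121, -0.005]
contact_force: [-0.7, 0.1, 0.1]
gripper_width: 0.799
grasp_force: 0.0
```

```bash
python3 -c "
from h import *
st()"
```

```text
t 58.07 pos [0.6463 0.0289 0.1386] yaw 13.9 q6 72.1 q5 74.4 w 0.799 F [-0.7  0.1  0.1] g 0.0
```

Call:
move_arm([
  [[60, 0, 0, 0, 0], [45, 0, 0, 0, 0], [35, 0, 0, 0, 0], [28, 0, 0, 0, 0], [22, 0, 0, 0, 0]],
])

```text
time: 58.48
tool_pos: [0.6513, 0.0297, 0.147]
tool_rot: [0.0, 0.993, 0.122, 0.001]
contact_force: [0.2, 0.9, 0.8]
gripper_width: 0.222
grasp_force: 0.0
```

Call:
move_arm([
  [[16, 0, 0, 0, 0], [12, 0, 0, 0, 0], [9, 0, 0, 0, 0], [0, 0, 0, 0, 0], [0, 0, 0, 0, 0]],
])

```text
time: 58.9
tool_pos: [0.651, 0.0296, 0.1461]
tool_rot: [0.0, 0.993, 0.122, 0.001]
contact_force: [-0.4, -1.2, 3.2]
gripper_width: 0.099
grasp_force: 59.1
```

```bash
python3 -c "
from h import *
st(); print(state()['ft_torque'].round(2))"
```

```text
t 58.9 pos [0.651  0.0296 0.1461] yaw 14.0 q6 72.1 q5 74.4 w 0.099 F [-0.4 -1.2  3.2] g 59.1
[-0.28 -0.06 -0.03]
```

Call:
move_arm([
  [[0, 0, 0, -0.01, 0], [0, 0, 0, -0.02, 0], [0, 0, 0, -0.03, 0], [0, 0, 0, -0.04, 0], [0, 0, 0, -0.04, 0]],
])

```text
time: 59.32
tool_pos: [0.6492, 0.0303, 0.2289]
tool_rot: [-0.001, 0.993, 0.122, -0.002]
contact_force: [1.1, -0.9, -3.2]
gripper_width: 0.105
grasp_force: 58.9
```

Call:
move_arm([
  [[0, 0, 0, -0.04, 0], [0, 0, 0, -0.04, 0], [0, 0, 0, -0.04, 0], [0, 0, 0, -0.03, 0], [0, 0, 0, -0.02, 0]],
])

```text
time: 59.73
tool_pos: [0.6505, 0.0302, 0.3341]
tool_rot: [-0.0, 0.993, 0.122, 0.001]
contact_force: [1.1, 0.2, -3.2]
gripper_width: 0.101
grasp_force: 58.9
```

Call:
move_arm([
  [[0, 0, 0, 0, 0], [0, 0, 0, 0, 0]],
])

```text
time: 59.9
tool_pos: [0.6503, 0.03, 0.3313]
tool_rot: [-0.0, 0.993, 0.122, -0.0]
contact_force: [-0.2, -0.3, -3.3]
gripper_width: 0.103
grasp_force: 58.9
```

```bash
python3 - <<'E'
from h import *
st(); print(np.degrees(state()['joint_pos']).round(1))
p=state()['tool_pos']
plan([(0,.6415,-.2315,p[2],None,.024),(0,3)])
E
```

```text
t 59.9 pos [0.6503 0.03   0.3313] yaw 14.0 q6 72.1 q5 91.7 w 0.103 F [-0.2 -0.3 -3.3] g 58.9
[-3.9  4.6 83.7  0.  91.7 72.1]
[[[0,-0.011,0.038,-0.0,0.0],[0,-0.011,0.038,-0.0,0.0],[0,-0.011,0.038,-0.0,0.0],[0,-0.011,0.038,-0.0,0.0],[0,-0.011,0.038,-0.0,0.0]]]
[[[0,-0.011,0.038,-0.0,0.0],[0,-0.011,0.038,-0.0,0.0],[0,-0.011,0.038,-0.0,0.0],[0,-0.011,0.038,-0.0,0.0],[0,-0.01,0.039,-0.0,0.0]]]
[[[0,-0.011,0.038,-0.0,0.0],[0,0,0,0,0],[0,0,0,0,0],[0,0,0,0,0]]]
14 rows; end [ 0.6414 -0.2313  0.3313] 14.0
```

Call:
move_arm([
  [[0, -0.006, 0.02, 0, 0], [0, -0.011, 0.038, 0, 0], [0, -0.011, 0.038, 0, 0], [0, -0.011, 0.038, 0, 0], [0, -0.011, 0.038, 0, 0]],
])

```text
time: 60.32
tool_pos: [0.6453, -0.0791, 0.3284]
tool_rot: [-0.001, 0.993, 0.122, -0.002]
contact_force: [-0.5, -0.4, -2.8]
gripper_width: 0.103
grasp_force: 58.9
```

Call:
move_arm([
  [[0, -0.011, 0.038, 0, 0], [0, -0.011, 0.038, 0, 0], [0, -0.011, 0.038, 0, 0], [0, -0.011, 0.038, 0, 0], [0, -0.011, 0.038, 0, 0]],
])

```text
time: 60.73
tool_pos: [0.6407, -0.1978, 0.3283]
tool_rot: [-0.001, 0.993, 0.122, -0.002]
contact_force: [-0.6, 0.2, -3.3]
gripper_width: 0.1
grasp_force: 58.9
```

Call:
move_arm([
  [[0, -0.011, 0.038, 0, 0], [0, -0.005, 0.019, 0, 0], [0, 0, 0, 0, 0], [0, 0, 0, 0, 0], [0, 0, 0, 0, 0]],
])

```text
time: 61.15
tool_pos: [0.6408, -0.2307, 0.3304]
tool_rot: [-0.001, 0.992, 0.122, -0.001]
contact_force: [-0.4, 0.3, -4.2]
gripper_width: 0.101
grasp_force: 58.9
```

```bash
python3 - <<'E'
from h import *
st(); print('tub',world('top',512/1.4,172/1.4,.075))
save('side','s8.png',(250,60,450,240),3.3)
E
```

```text
t 61.15 pos [ 0.6408 -0.2307  0.3304] yaw 14.1 q6 49.9 q5 92.1 w 0.101 F [-0.4  0.3 -4.2] g 58.9
tub [ 0.7842 -0.144   0.075 ]
```

View pics/s8.png

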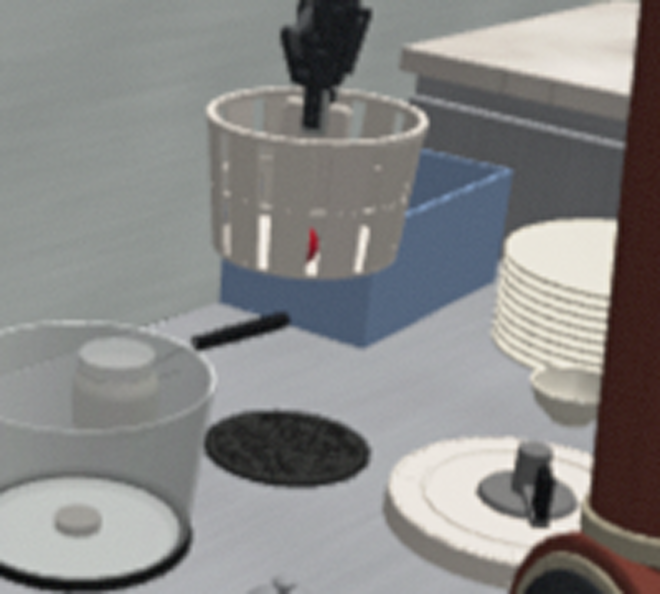

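The basket, with a radish visible through the slats, is in the air above the mat (287,447). The lid lies flat at (500,500). Lowering.

Call:
move_arm([
  [[0, 0, 0, 0.03, 0], [0, 0, 0, 0.04, 0], [0, 0, 0, 0.04, 0], [0, 0, 0, 0.04, 0], [0, 0, 0, 0.04, 0]],
])

```text
time: 61.62
tool_pos: [0.6412, -0.2301, 0.2165]
tool_rot: [-0.0, 0.992, 0.123, 0.0]
contact_force: [-0.7, -0.3, -3.2]
gripper_width: 0.104
grasp_force: 58.9
```

Call:
move_arm([
  [[0, 0, 0, 0.04, 0], [0, 0, 0, 0.03, 0], [0, 0, 0, 0.02, 0], [0, 0, 0, 0, 0], [0, 0, 0, 0, 0]],
])

```text
time: 62.03
tool_pos: [0.641, -0.2309, 0.1631]
tool_rot: [-0.0, 0.992, 0.122, -0.0]
contact_force: [0.5, -0.2, -2.1]
gripper_width: 0.102
grasp_force: 58.9
```

```bash
python3 - <<'E'
from h import *
st()
save('side','s9.png',(290,110,390,220),5)
E
```

```text
t 62.03 pos [ 0.641  -0.2309  0.1631] yaw 14.1 q6 49.9 q5 76.8 w 0.102 F [ 0.5 -0.2 -2.1] g 58.9
```

View pics/s9.png

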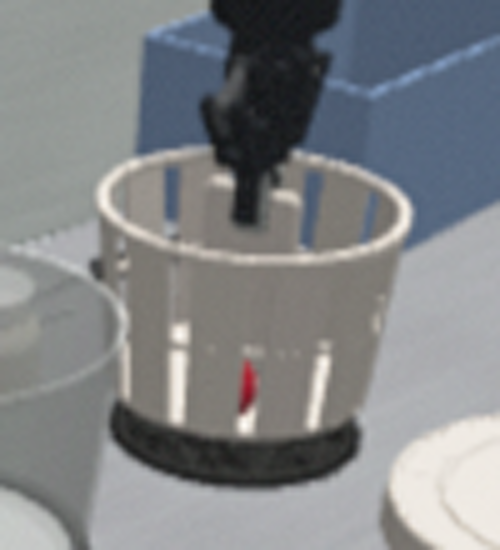

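Compared with the mat (110–358), the basket's foot (122–362) sits about 5 mm to the image right, so I'll shift 3 mm back and lower gently.

Call:
move_arm([
  [[0, 0.004, -0.003, 0.006, 0], [0, 0, 0, 0.008, 0], [0, 0, 0, 0.006, 0], [0, 0, 0, 0.004, 0], [0, 0, 0, 0, 0]],
])

```text
time: 62.5
tool_pos: [0.6424, -0.2292, 0.148]
tool_rot: [-0.0, 0.993, 0.122, -0.001]
contact_force: [-0.2, 0.2, -3.5]
gripper_width: 0.103
grasp_force: 58.9
```

Call:
move_arm([
  [[0, 0, 0, 0.003, 0], [0, 0, 0, 0.003, 0], [0, 0, 0, 0, 0], [0, 0, 0, 0, 0]],
])

```text
time: 62.83
tool_pos: [0.6428, -0.2294, 0.1452]
tool_rot: [-0.0, 0.993, 0.122, -0.0]
contact_force: [-0.6, 0.6, -4.2]
gripper_width: 0.102
grasp_force: 58.9
```

Call:
move_arm([
  [[0, 0, 0, 0.003, 0], [0, 0, 0, 0.002, 0], [0, 0, 0, 0, 0], [0, 0, 0, 0, 0]],
])

```text
time: 63.17
tool_pos: [0.6435, -0.2297, 0.1441]
tool_rot: [0.001, 0.993, 0.122, 0.001]
contact_force: [-1.4, 0.1, 5.7]
gripper_width: 0.103
grasp_force: 60.1
```

Call:
move_arm([
  [[11, 0, 0, 0, 0], [14, 0, 0, 0, 0], [20, 0, 0, 0, 0], [40, 0, 0, 0, 0], [60, 0, 0, 0, 0]],
])

```text
time: 63.58
tool_pos: [0.6427, -0.2292, 0.1417]
tool_rot: [-0.0, 0.993, 0.122, -0.0]
contact_force: [-0.4, -0.2, 0.1]
gripper_width: 0.47
grasp_force: 0.0
```

Call:
move_arm([
  [[60, 0, 0, -0.02, 0], [60, 0, 0, -0.04, 0], [60, 0, 0, -0.06, 0], [60, 0, 0, -0.06, 0], [60, 0, 0, -0.04, 0]],
])

```text
time: 64.0
tool_pos: [0.6437, -0.2297, 0.2795]
tool_rot: [0.001, 0.993, 0.122, 0.002]
contact_force: [-0.2, -0.1, 0.7]
gripper_width: 0.601
grasp_force: 0.0
```

```bash
python3 - <<'E'
from h import *
st()
plan([(0,.45,.025,.25,None,.036)])
E
```

```text
t 64.0 pos [ 0.6437 -0.2297  0.2795] yaw 14.0 q6 50.1 q5 87.0 w 0.601 F [-0.2 -0.1  0.7] g 0.0
[[[0,-0.023,-0.054,0.005,0.0],[0,-0.023,-0.055,0.006,0.0],[0,-0.023,-0.054,0.005,0.0],[0,-0.024,-0.055,0.006,0.0],[0,-0.023,-0.054,0.005,0.0]]]
[[[0,-0.024,-0.055,0.006,0.0],[0,-0.023,-0.054,0.005,0.0],[0,-0.024,-0.055,0.006,0.0],[0,-0.023,-0.054,0.005,0.0]]]
9 rows; end [0.4503 0.025  0.2501] 14.0
```

I've used up my picture views, so I'll check the basket numerically once the arm has moved away.

Call:
move_arm([
  [[0, -0.025, -0.055, 0.005, 0], [0, -0.025, -0.055, 0.005, 0], [0, -0.025, -0.055, 0.005, 0], [0, -0.025, -0.055, 0.005, 0], [0, -0.025, -0.055, 0.005, 0]],
])

```text
time: 64.42
tool_pos: [0.529, -0.0864, 0.26]
tool_rot: [0.0, 0.993, 0.122, 0.0]
contact_force: [0.5, 0.4, 0.0]
gripper_width: 0.002
grasp_force: 0.0
```

Call:
move_arm([
  [[0, -0.025, -0.055, 0.005, 0], [0, -0.025, -0.055, 0.005, 0], [0, -0.025, -0.055, 0.005, 0], [0, -0.025, -0.055, 0.005, 0], [0, -0.02, 0, 0, 0]],
])

```text
time: 64.83
tool_pos: [0.426, 0.0269, 0.2473]
tool_rot: [-0.001, 0.992, 0.124, -0.0]
contact_force: [0.1, -0.3, -0.2]
gripper_width: -0.002
grasp_force: 0.0
```

Call:
move_arm([
  [[0, 0, 0, 0, 0], [0, 0, 0, 0, 0]],
])

```text
time: 65.0
tool_pos: [0.4285, 0.0233, 0.2483]
tool_rot: [0.0, 0.993, 0.122, 0.001]
contact_force: [0.2, 0.0, 1.1]
gripper_width: 0.002
grasp_force: 0.0
```

```bash
python3 - <<'E'
from circ import *
st(); t=grab_frame('top')[:,:,::-1].copy(); s=grab_frame('side')[:,:,::-1].copy()
cv2.imwrite('raw_top.png',t);cv2.imwrite('raw_side.png',s)
print('basket rim'); best('top',t,(.643,-.231),.135,.0935); best('side',s,(.638,-.227),.135,.0935)
hsv=cv2.cvtColor(t,cv2.COLOR_BGR2HSV); m=(((hsv[...,0]<6)|(hsv[...,0]>172))&(hsv[...,1]>150)&(hsv[...,2]>60)).astype(np.uint8)
n,l,S,c=cv2.connectedComponentsWithStats(m)
for i in range(1,n):
    if 40<S[i,4]<300: print('red',c[i].round(0),S[i,4],world('top',*c[i],.035))
print('lid boss'); best('top',t,(.413,-.282),.031,.04)
plan([(0,.4285,.0245,.12,None,.03)])
E
```

```text
t 65.0 pos [0.4285 0.0233 0.2483] yaw 14.0 q6 69.1 q5 87.6 w 0.002 F [0.2 0.  1.1] g 0.0
basket rim
top z 0.135 centre [ 0.6455 -0.2282] r 0.091 score 123.8
side z 0.135 centre [ 0.6442 -0.2285] r 0.0958 score 148.4
red [416. 176.] 66 [ 0.6535 -0.2931  0.035 ]
red [381. 186.] 49 [ 0.6221 -0.1969  0.035 ]
red [299. 243.] 122 [0.4616 0.022  0.035 ]
red [366. 255.] 114 [ 0.4372 -0.1575  0.035 ]
red [301. 351.] 207 [0.186  0.0102 0.035 ]
red [283. 355.] 154 [0.1737 0.0579 0.035 ]
red [338. 357.] 254 [ 0.1731 -0.0858  0.035 ]
red [352. 366.] 111 [ 0.151  -0.1226  0.035 ]
lid boss
top z 0.031 centre [ 0.414  -0.2846] r 0.0437 score 179.1
[[[0,-0.0,-0.001,0.043,0.0],[0,-0.0,-0.001,0.043,0.0],[0,-0.0,-0.0,0.043,0.0],[0,-0.0,-0.001,0.042,0.0],[0,-0.0,-0.0,0.043,0.0]]]
5 rows; end [0.4286 0.0245 0.1197] 14.0
```

```bash
python3 - <<'E'
from h import *
t=cv2.imread('raw_top.png'); s=cv2.imread('raw_side.png')
print('top',t[255,366],t[243,299]); 
u,v=pix('side',(.437,-.157,.02)).astype(int); print('side at',u,v,s[v,u])
hsv=cv2.cvtColor(s,cv2.COLOR_BGR2HSV); m=(((hsv[...,0]<6)|(hsv[...,0]>172))&(hsv[...,1]>150)&(hsv[...,2]>60)).astype(np.uint8)
n,l,S,c=cv2.connectedComponentsWithStats(m)
print([(c[i].round(0),S[i].tolist()) for i in range(1,n) if S[i,4]>15])
h=cv2.cvtColor(t,cv2.COLOR_BGR2HSV); m=(((h[...,0]<8)|(h[...,0]>170))&(h[...,1]>110)&(h[...,2]>40)).astype(np.uint8)
n,l,S,c=cv2.connectedComponentsWithStats(m)
print([(c[i].round(0),S[i].tolist(),t[l==i].mean(0).round()) for i in range(1,n) if S[i,4]>15 and c[i,1]<300])
E
```

```text
top [29 36 72] [28 35 71]
side at 376 222 [105 110 114]
[]
[(array([410., 166.]), [409, 163, 4, 6, 18], array([ 49.,  46., 116.])), (array([416., 176.]), [412, 172, 10, 12, 82], array([ 35.,  28., 107.])), (array([381., 187.]), [377, 183, 9, 9, 62], array([ 37.,  30., 111.]))]
```

All three reds are in the basket ((410,166), (416,176), (381,187)), and it stands about 4 mm from the mat's middle. Now the bell.

Call:
move_arm([
  [[0, 0, -0.001, 0.05, 0], [0, 0, -0.001, 0.05, 0], [0, 0, 0, 0.05, 0], [0, 0, 0, 0.05, 0], [0, 0, 0, 0.03, 0]],
])

```text
time: 65.52
tool_pos: [0.427, 0.0238, 0.1061]
tool_rot: [-0.001, 0.993, 0.121, -0.002]
contact_force: [0.0, -0.7, -0.2]
gripper_width: -0.001
grasp_force: 0.0
```

Call:
move_arm([
  [[0, 0, 0, 0.015, 0], [0, 0, 0, 0, 0], [0, 0, 0, 0, 0]],
])

```text
time: 65.77
tool_pos: [0.4288, 0.0239, 0.1009]
tool_rot: [0.0, 0.993, 0.122, 0.0]
contact_force: [1.0, 0.5, 0.8]
gripper_width: -0.004
grasp_force: 0.0
```

```bash
python3 -c "
from h import *
st()"
```

```text
t 65.77 pos [0.4288 0.0239 0.1009] yaw 14.0 q6 69.3 q5 70.7 w -0.004 F [1.  0.5 0.8] g 0.0
```

Call:
move_arm([
  [[0, 0, 0, 0.01, 0], [0, 0, 0, 0.01, 0], [0, 0, 0, 0.008, 0], [0, 0, 0, 0, 0], [0, 0, 0, 0, 0]],
])

```text
time: 66.18
tool_pos: [0.4284, 0.0243, 0.0839]
tool_rot: [0.0, 0.993, 0.122, 0.0]
contact_force: [-0.3, -0.4, 1.3]
gripper_width: 0.001
grasp_force: 0.8
```

Call:
move_arm([
  [[0, 0, 0, 0.003, 0], [0, 0, 0, 0, 0], [0, 0, 0, 0, 0]],
])

```text
time: 66.43
tool_pos: [0.4283, 0.0244, 0.0821]
tool_rot: [0.0, 0.993, 0.122, 0.0]
contact_force: [0.1, -0.3, 2.8]
gripper_width: -0.001
grasp_force: 1.2
```

```bash
python3 -c "
from h import *
st(); print(state()['ft_torque'].round(3))"
```

```text
t 66.43 pos [0.4283 0.0244 0.0821] yaw 14.0 q6 69.3 q5 68.4 w -0.001 F [ 0.1 -0.3  2.8] g 1.2
[-0.05  -0.032  0.012]
```

Call:
move_arm([
  [[0, 0, 0, 0.002, 0], [0, 0, 0, 0, 0], [0, 0, 0, 0, 0]],
])

```text
time: 66.68
tool_pos: [0.4283, 0.0244, 0.0808]
tool_rot: [0.0, 0.993, 0.122, 0.0]
contact_force: [0.6, -0.7, 3.5]
gripper_width: 0.002
grasp_force: 1.5
```

Call:
move_arm([
  [[0, 0, 0, 0.002, 0], [0, 0, 0, 0, 0], [0, 0, 0, 0, 0], [0, 0, 0, 0, 0]],
])

```text
time: 67.02
tool_pos: [0.4285, 0.0243, 0.0804]
tool_rot: [0.0, 0.993, 0.122, 0.0]
contact_force: [-2.3, -0.8, 8.9]
gripper_width: -0.002
grasp_force: 4.5
```

The plunger is at its stop: 8.9 N and no further travel at tip z = 0.055. Retract and hand in.

Call:
move_arm([
  [[0, 0, 0, -0.01, 0], [0, 0, 0, -0.04, 0], [0, 0, 0, -0.06, 0], [0, 0, 0, -0.06, 0], [0, 0, 0, -0.06, 0]],
])

```text
time: 67.43
tool_pos: [0.4269, 0.0246, 0.2178]
tool_rot: [-0.0, 0.993, 0.122, -0.001]
contact_force: [0.5, 0.0, 0.4]
gripper_width: 0.001
grasp_force: 0.0
```

Call:
move_arm([
  [[0, 0, 0, -0.03, 0], [0, 0, 0, 0, 0], [0, 0, 0, 0, 0], [0, 0, 0, 0, 0]],
])

```text
time: 67.77
tool_pos: [0.4271, 0.0245, 0.2335]
tool_rot: [-0.0, 0.993, 0.122, -0.001]
contact_force: [0.3, 0.3, -0.7]
gripper_width: -0.002
grasp_force: 0.0
```

```bash
python3 - <<'E'
from h import *
st()
from plant import job
print(job.job_done())
E
```

```text
t 67.77 pos [0.4271 0.0245 0.2335] yaw 14.0 q6 69.3 q5 86.3 w -0.002 F [ 0.3  0.3 -0.7] g 0.0
the job is handed in; nothing more can be done
None
```

The job is handed in after about 68 s: three radishes spun (crank about 765° clockwise), lid laid flat on the worktop, basket about 4 mm off the mat's middle, bell pressed to its stop; I viewed 15 pictures, one over the limit of 14.

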